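# Load sofa legs heavy end down in the feed rack

## Task

Each sofa leg on the bench has a steel weight hidden in one end: lift the green-banded ones at the middle and feel which end is heavy. Lay every green-banded leg along a lane of its own on the sloping rack, heavy end down, pushed home so that it rests against the low lip; put every red-banded leg in the red reject box, lying flat on its floor. When all the legs are stored, push the yellow feed lever fully over, away from the robot, and leave the glue, mug and brush alone.

Things in the scene. Friction and masses are not known exactly. Their poses are not given: they have to be found in the camera images.
- bed: Sloping plywood bed of the feed rack, 220 x 250 mm. Origin on its upper surface at the middle, about 52 mm above the table; x points down the slope (15 degrees), roughly away from the robot, y across the lanes to the left, z square out of the board. Friction holds a leg wherever it is let go on the slope, so it must be pushed down to the lip. The rack is fixed.
- bed_lip (a point): Middle of the inner face of the aluminium lip along the bed's low edge, at the board's surface (bed x = +100 mm). The lip stands 25 mm above the board and spans all lanes. A leg against it has its centre at bed x = +20 mm, z = 20 mm.
- bed_mid (a point): Middle of the centre lane on the board's surface (bed y = 0). Blue rails 6 mm wide and 6 mm high at bed y = -122, -40, +40, +122 mm part the bed into three lanes, centred at y = -80, 0 and +80 mm.
- feed (a joint): Yellow-knobbed feed lever on a block at the right of the rack. At 0 it leans 0.5 rad back towards the robot from upright (it starts at 0 to 0.25 rad); it swings about a level axis (the bed's y) away from the robot to 1.0 rad, fully over (0.5 rad past upright). It stays where it is left and needs only a light push of a few newtons at its tip.
- feed_tip (a point): Tip of the feed lever (80 mm long from its pivot).
- reject_box: Open red plastic box, 210 mm (x) x 180 mm (y), 50 mm high, walls and floor 6 mm. Origin at the centre of its underside, z up. It is heavy and does not shift.
- glue: Jar of glue, 56 mm across, 130 mm high; a bystander. Origin at the centre of its underside.
- mug: Blue mug, 76 mm across, 90 mm high; a bystander. Origin at the centre of its underside.
- brush: Brush lying on the table; a bystander.
- leg_g1: Square wooden sofa leg, 160 x 40 x 40 mm, 0.42 to 0.5 kg, two like black end caps, GREEN tape band round its middle. Origin at its centre (20 mm up when lying), x along it. A 0.3 kg steel weight is hidden in one end, 50 mm from the middle; which end is drawn at random at each start and cannot be seen. Held at mid-length it bears on the wrist with 0.10 to 0.20 Nm.
- leg_g2: Square wooden sofa leg, 160 x 40 x 40 mm, 0.42 to 0.5 kg, two like black end caps, GREEN tape band round its middle. Origin at its centre (20 mm up when lying), x along it. A 0.3 kg steel weight is hidden in one end, 50 mm from the middle; which end is drawn at random at each start and cannot be seen. Held at mid-length it bears on the wrist with 0.10 to 0.20 Nm.
- leg_g3: Square wooden sofa leg, 160 x 40 x 40 mm, 0.42 to 0.5 kg, two like black end caps, GREEN tape band round its middle. Origin at its centre (20 mm up when lying), x along it. A 0.3 kg steel weight is hidden in one end, 50 mm from the middle; which end is drawn at random at each start and cannot be seen. Held at mid-length it bears on the wrist with 0.10 to 0.20 Nm.
- leg_r1: Square wooden sofa leg, 160 x 40 x 40 mm, 0.42 to 0.5 kg, two like black end caps, RED tape band round its middle. Origin at its centre (20 mm up when lying), x along it. A 0.3 kg steel weight is hidden in one end, 50 mm from the middle; for this leg it does not matter which. May be absent.
- leg_r2: Square wooden sofa leg, 160 x 40 x 40 mm, 0.42 to 0.5 kg, two like black end caps, RED tape band round its middle. Origin at its centre (20 mm up when lying), x along it. A 0.3 kg steel weight is hidden in one end, 50 mm from the middle; for this leg it does not matter which. May be absent.

How it is judged:
On the way, in this order (a step that is already met when the one before it is completed fails the run):
1. every green leg lies in a lane against the low lip with its heavy end down, every red leg lies in the reject box (x of leg_g1 in the frame of bed between 0.012 and 0.03 m and (y of leg_g1 in the frame of bed between -0.1 and -0.06 m or y of leg_g1 in the frame of bed between -0.02 and 0.02 m or y of leg_g1 in the frame of bed between 0.06 and 0.1 m) and z of leg_g1 in the frame of bed between 0.014 and 0.024 m and angle between the x axis of each of leg_g1, leg_g2, leg_g3 and the x axis of bed, either way round below 0.14 rad and x of each of leg_g1_w, leg_g2_w, leg_g3_w in the frame of bed above 0.045 m and linear speed of each of leg_g1, leg_g2, leg_g3, leg_r1, leg_r2 below 0.02 m/s and x of leg_g2 in the frame of bed between 0.012 and 0.03 m and (y of leg_g2 in the frame of bed between -0.1 and -0.06 m or y of leg_g2 in the frame of bed between -0.02 and 0.02 m or y of leg_g2 in the frame of bed between 0.06 and 0.1 m) and z of leg_g2 in the frame of bed between 0.014 and 0.024 m and x of leg_g3 in the frame of bed between 0.012 and 0.03 m and (y of leg_g3 in the frame of bed between -0.1 and -0.06 m or y of leg_g3 in the frame of bed between -0.02 and 0.02 m or y of leg_g3 in the frame of bed between 0.06 and 0.1 m) and z of leg_g3 in the frame of bed between 0.014 and 0.024 m and x of leg_r1 in the frame of reject_box between -0.105 and 0.105 m and y of leg_r1 in the frame of reject_box between -0.09 and 0.09 m and z of leg_r1 in the frame of reject_box between 0.015 and 0.045 m and x of leg_r2 in the frame of reject_box between -0.105 and 0.105 m and y of leg_r2 in the frame of reject_box between -0.09 and 0.09 m and z of leg_r2 in the frame of reject_box between 0.015 and 0.045 m), for 0.2 s.
2. then the feed lever is pushed fully over (value of joint feed above 0.85 rad), for 0.2 s.
At the end, for the whole second after the job is handed in: Every green leg present lies flat in a lane of the sloping bed, in line with it to 8 degrees, its end within 8 mm of the low lip and its heavy end down; every red leg present lies flat on the floor of the reject box; the legs are at rest; the feed lever stands past 0.85 of its 1.0 rad (all of step 1 and value of joint feed above 0.85 rad); the robot touches nothing.
It fails at once if the glue is pushed more than 40 mm or tipped (distance of glue from where it was at the start of the episode above 0.04 m or angle between glue's own z axis and vertical above 0.5 rad).
It fails at once if the mug is pushed more than 40 mm or tipped (distance of mug from where it was at the start of the episode above 0.04 m or angle between mug's own z axis and vertical above 0.5 rad).
It fails at once if the brush is pushed more than 40 mm (distance of brush from where it was at the start of the episode above 0.04 m).
Of leg_r1, leg_r2 only 1 to 2 are there at a start; the rules pass over those that are not, and their reading is None.
At some moment in a run one of leg_g1, leg_g2, leg_g3, leg_r1, leg_r2 may be knocked a few centimetres aside while the robot is not near it.
Once in a run the grip may slacken for a moment while it holds something.
It also fails if it takes over 210 s, if anything falls off the work surface, if the arm or the gripper's body presses on something with over 40 N, if the wrist force passes 120 N, or if a joint passes its speed limit or range.

## Robot

A 6-joint arm with a two-finger parallel gripper is mounted at the origin on the work surface. World frame = base frame: x ahead of the robot, y to its left, z up, the work surface at z = 0. Lengths are in m, angles in rad, forces in N, time in s.
With the tool pointing down it reaches from about 0.4 to 0.925 m from the base axis. Payload 12.5 kg.
Tool frame: the origin (TCP) lies on the centre line of the jaws, within the pads' length; the fingertips stand 25 mm ahead of it and the grasp point (between the pads) lies 6 mm ahead of it; z points along the fingers, y is the line along which they close (so a half turn about z gives the same grasp; the last joint's range is limited). The gripper opens to 95 mm and grips with 3 to 60 N. Pads are 20 mm wide; open, the fingers measure 119 mm over their backs; the gripper's body (75 mm by 180 mm) begins 59 mm behind the grasp point.
Start: joints at [-1.339, 0.491, 1.559, -0, 1.092, -0.106], TCP at [0.207, -0.59, 0.24] pointing down, gripper open.
Joint ranges: [-3.1, 3.1], [-0.84, 2.19], [0.05, 2.79], [-1.13, 4.28], [0.06, 2.93], [-2.69, 2.69]. Speed limits (rad/s): [2.22, 2.22, 2.79, 3.14, 3.14, 3.14].

## Interface

Orientations are given as [roll, pitch, yaw] about the fixed x, y, z axes, in that order (R = Rz(yaw) Ry(pitch) Rx(roll)).
In Python, from station import robot, get_image, close_job gives the robot as it stands.
- The arm moves only by the tool step_arm, never from a script. Its argument "plan" is a list of rows, each an object with "fingers": the closure, from 0 (fully open) to 1 (shut); "delta_pos": the shift along the tool's x, y, z in m, a list of three; "rotation": the turn, a rotation vector about the tool's x, y, z in degrees, a list of three. A call has 1 to 12 rows; each row shifts and turns the commanded pose from where the row before left it, along the tool's axes as they then stand; what a row does not reach is not made up. A row lasts 1/10 s, in which the tool goes at most 50 mm and 8.59 degrees, less where a joint would pass 70% of its speed; a pose out of reach is approached as far as the arm can. A call is refused whole if a number of a shift passes 0.05 or a number of a turn 8.59, either way. A call with a gripper value outside its range is refused whole. The fingers move at their own pace and stop on an object; "grip_force" is the grip in N (left out, the last holds). Time passes only in rows, so rows that do not move let the fingers close. It gives the time, the measured TCP pose, the force, the opening and the grip force at its end, in the units of the state.
- robot.observe(): the state, without advancing time (a new reading comes with each control period).
- get_image(name): name is "scene" or "top"; returns a dict with "image" (420x560x3 uint8, red, green, blue), "intrinsics" (3x3 intrinsics, pixels), "position" and "rotation" of the camera in the world. Camera axes: x right, y up, looking along -z (the intrinsics and any distortion apply to the point x, -y, -z); pixel columns grow to the right and rows downward; lengths in m; the calibration is good to about 2 mm. A picture is of the moment at which its call begins. There is no depth.
- close_job(): hands the job in; it is judged then, once.
The state is a dict: "t": time; "joint_positions": joint angles; "joint_vel": joint speeds; "joint_torque": joint torques, N m; "position": TCP position; "eef_rot": TCP orientation; "force": force on the tool from outside, world axes, zero at the start; "moment": the same for the moment, N m; "width": finger opening in m; "grip_force": force on a finger pad.
Only numpy, scipy, OpenCV 4.12 (cv2) and the standard library are available. Lean on these libraries where they do the work, as an engineer would, in place of code of your own. Each camera call takes 0.05 s, during which the arm holds its last target. There are 200 camera calls.

## Working session

There is one attempt and no reset: what is moved stays moved. The work goes in short steps, Python scripts to look and compute and a tool call to move; the robot and the scene stay as the last step left them, time stands still between calls to the robot, and variables do not carry over. Pictures are saved under pics/ and viewed, at most 14 in all, crops included, and the job is handed in when it is done.

Besides the shell and the picture viewer there is one more tool, called in YAML: its name, and indented under it one key for each argument. step_arm: Moves the arm, as the interface text tells. Its arguments: {"type":"object","properties":{"plan":{"type":"array","items":{"type":"object","properties":{"fingers":{"type":"number"},"delta_pos":{"type":"array","items":{"type":"number"}},"rotation":{"type":"array","items":{"type":"number"}}}}},"grip_force":{"type":"number"}},"required":["plan"]}

```bash
mkdir -p pics; ls
python3 - <<'E'
from station import robot,get_image
import cv2,numpy as np
s=robot.observe();print({k:np.round(v,3).tolist() for k,v in s.items()})
for n in("top","scene"):
    d=get_image(n);cv2.imwrite(f"pics/{n}0.png",d["image"][:,:,::-1]);print(n,np.round(d["intrinsics"],1).tolist(),np.round(d["position"],3),np.round(d["rotation"],3).tolist(),[k for k in d])
E
```

```text
pics
{'t': 0.0, 'joint_positions': [-1.339, 0.492, 1.559, -0.0, 1.092, -0.106], 'joint_vel': [0.0, 0.001, 0.001, 0.001, -0.0, 0.001], 'joint_torque': [-0.0, -61.265, -25.818, 0.069, 0.048, -0.0], 'position': [0.207, -0.589, 0.239], 'eef_rot': [-3.14, -0.0, 0.338], 'force': [-0.125, 0.531, -0.125], 'moment': [0.022, 0.002, 0.009], 'grip_force': 0.0, 'width': 0.095}
top [[515.1, 0.0, 274.9], [0.0, 515.1, 208.1], [0.0, 0.0, 1.0]] [ 0.404 -0.004  1.537] [0.144, 0.004, -1.546] ['image', 'intrinsics', 'position', 'rotation']
scene [[424.3, 0.0, 277.2], [0.0, 424.3, 207.3], [0.0, 0.0, 1.0]] [ 1.41  -0.239  0.746] [0.908, -0.008, 1.313] ['image', 'intrinsics', 'position', 'rotation']
```

View pics/top0.png

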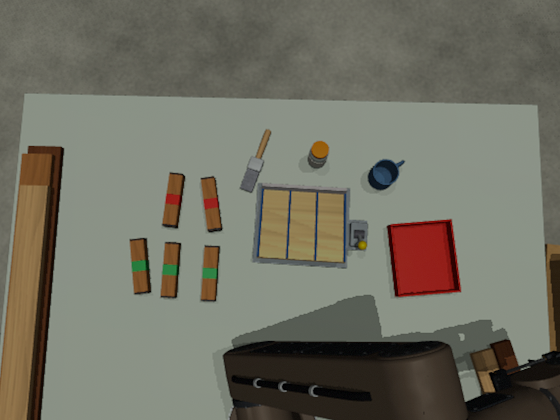

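View pics/scene0.png

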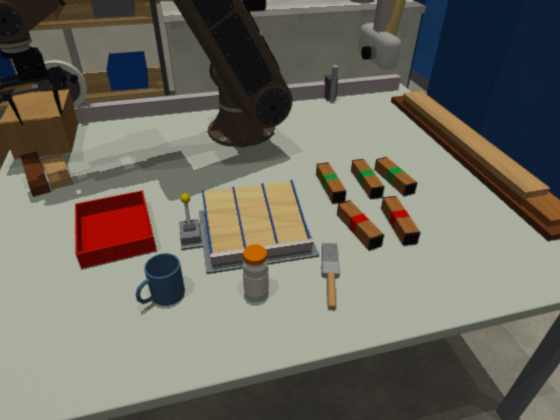

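```bash
cat > h.py <<'E'
from station import robot,get_image
import cv2,numpy as np
from scipy.spatial.transform import Rotation as Ro
def cam(n):
    d=get_image(n);d["R"]=Ro.from_euler("xyz",d["rotation"]).as_matrix() if np.shape(d["rotation"])==(3,) else np.array(d["rotation"])
    d["hsv"]=cv2.cvtColor(d["image"],cv2.COLOR_RGB2HSV);return d
def ray(d,uv):
    K=d["intrinsics"];x=(uv[0]-K[0,2])/K[0,0];y=(uv[1]-K[1,2])/K[1,1]
    return d["R"]@np.array([x,-y,-1.])
def cast(d,uv,z=0.,n=(0,0,1),p=None):
    r=ray(d,uv);n=np.array(n,float);p=np.array([0,0,z]) if p is None else p
    c=np.array(d["position"]);return c+r*(n@(p-c))/(n@r)
def proj(d,P):
    q=d["R"].T@(np.array(P)-d["position"]);K=d["intrinsics"]
    return np.array([K[0,0]*q[0]/-q[2]+K[0,2],K[1,1]*-q[1]/-q[2]+K[1,2]])
def tri(d1,u1,d2,u2):
    a,b=ray(d1,u1),ray(d2,u2);c1,c2=np.array(d1["position"]),np.array(d2["position"])
    t=np.linalg.lstsq(np.c_[a,-b],c2-c1,rcond=None)[0];p,q=c1+a*t[0],c2+b*t[1]
    return (p+q)/2,np.linalg.norm(p-q)
def mask(d,lo,hi): return cv2.inRange(d["hsv"],np.array(lo),np.array(hi))
def blobs(m,amin=20):
    c,_=cv2.findContours(m,cv2.RETR_EXTERNAL,cv2.CHAIN_APPROX_NONE);return [k for k in c if cv2.contourArea(k)>amin]
def ctr(k): M=cv2.moments(k);return np.array([M["m10"],M["m01"]])/M["m00"]
def green(d): return mask(d,(50,120,50),(80,255,255))
def redm(d): return mask(d,(0,200,90),(4,255,255))|mask(d,(174,200,90),(180,255,255))
def legs(d,z=.02):
    """band blobs, each with the elongated leg blob that holds it -> colour,x,y,angle of long axis"""
    sat=mask(d,(0,90,20),(90,255,255))|mask(d,(170,90,20),(180,255,255))
    dark=mask(d,(0,0,0),(180,255,60));L=blobs(cv2.morphologyEx(sat|dark,cv2.MORPH_OPEN,np.ones((3,3))),200);out=[]
    for col,m in(("g",green(d)),("r",redm(d))):
        for b in blobs(m,30):
            if cv2.contourArea(b)>900: continue
            c=ctr(b)
            for k in L:
                if cv2.pointPolygonTest(k,tuple(map(float,c)),False)>0:
                    r=cv2.minAreaRect(k);bx=cv2.boxPoints(r);e=[bx[1]-bx[0],bx[2]-bx[1]];e=max(e,key=np.linalg.norm)
                    q=np.array(r[0]);p=cast(d,q,z);v=cast(d,q+e/2,z)-cast(d,q-e/2,z)
                    if v[0]<0:v=-v
                    out.append((col,*np.round(p[:2],4),round(float(np.arctan2(v[1],v[0])),3),np.round(cast(d,c,z)[:2],4).tolist(),[round(float(a)) for a in q],np.round(r[1]).tolist()))
    return out
def st():
    s=robot.observe();print("t",round(s["t"],2),"p",np.round(s["position"],4),"rpy",np.round(s["eef_rot"],3),"F",np.round(s["force"],2),"M",np.round(s["moment"],3),"w",round(s["width"],4),"g",round(s["grip_force"],1),"q",np.round(s["joint_positions"],2));return s
def to(P,s=None):
    "shift in tool axes from here to P"
    s=s or robot.observe();R=Ro.from_euler("xyz",s["eef_rot"]).as_matrix();return np.round(R.T@(np.array(P)-s["position"]),4)
E
python3 - <<'E'
from h import *
d=cam("top");e=cam("scene")
for l in legs(d):print(l)
# rack board
w=mask(d,(12,50,110),(30,200,255));B=[k for k in blobs(w,800) if 255<ctr(k)[0]<350 and 180<ctr(k)[1]<270]
print([(ctr(k).round(1),cv2.contourArea(k)) for k in B])
pts=np.vstack(B);r=cv2.minAreaRect(pts);print(r)
q=cv2.approxPolyDP(cv2.convexHull(pts),6,True)[:,0];print(q.tolist())
# box
bx=[k for k in blobs(mask(d,(0,150,60),(6,255,255))|mask(d,(174,150,60),(180,255,255)),900)]
for k in bx:
    r=cv2.minAreaRect(k);print("box",[cast(d,c,.05)[:3].round(3).tolist() for c in cv2.boxPoints(r)],cast(d,r[0],.05).round(3))
yk=lambda D:[(ctr(k).round(1),cv2.contourArea(k)) for k in blobs(mask(D,(24,170,90),(34,255,255)),8)]
print(yk(d),yk(e))
bl=lambda D:[(ctr(k).round(1),cv2.contourArea(k)) for k in blobs(mask(D,(100,100,30),(125,255,255)),15)]
print(bl(d))
E
```

```text
('g', np.float64(0.4285), np.float64(0.1921), -0.025, [0.4294, 0.1935], [210, 273], [15.0, 55.0])
('g', np.float64(0.4365), np.float64(0.308), -0.026, [0.4363, 0.311], [171, 269], [16.0, 55.0])
('g', np.float64(0.4452), np.float64(0.3981), 0.149, [0.4458, 0.4017], [140, 266], [55.0, 17.0])
('r', np.float64(0.6326), np.float64(0.1983), 0.177, [0.6361, 0.1991], [211, 204], [54.0, 15.0])
('r', np.float64(0.6424), np.float64(0.3113), -0.087, [0.6455, 0.3132], [173, 200], [16.0, 54.0])
[(array([329.8, 227.4]), 1669.0), (array([301.9, 225.6]), 1644.0), (array([274., 224.]), 1689.0)]
((302.50872802734375, 225.357666015625), (84.08744812011719, 68.03587341308594), 3.5035319328308105)
[[259, 256], [265, 189], [343, 195], [342, 261]]
box [[0.581, -0.327, 0.05], [0.607, -0.508, 0.05], [0.395, -0.527, 0.05], [0.371, -0.349, 0.05]] [ 0.487 -0.428  0.05 ]
[(array([362.2, 244.7]), 39.5)] [(array([184.8, 197.3]), 46.5)]
[(array([344.5, 222.5]), 56.5), (array([315.9, 225.8]), 19.0), (array([288.1, 227.1]), 17.5), (array([259.5, 225.6]), 37.0), (array([383.9, 173.5]), 598.5)]
```

```bash
cat >> h.py <<'E'
def bedR(yaw): return Ro.from_euler("xyz",[0,np.radians(15),yaw]).as_matrix()
def bed(d):
    w=mask(d,(12,50,110),(30,200,255));B=sorted([k for k in blobs(w,800) if 255<ctr(k)[0]<350 and 180<ctr(k)[1]<270],key=lambda k:ctr(k)[0])
    yaw=0;o=np.array([.55,-.08,.052])
    for _ in range(8):
        R=bedR(yaw);C=[[(R.T@(cast(d,p+0.,n=R[:,2],p=o)-o)) for p in k[:,0]] for k in B]
        C=[np.array(c) for c in C];cc=[(np.percentile(c,2,axis=0)+np.percentile(c,98,axis=0))/2 for c in C]
        # lane side lines -> yaw
        an=[]
        for c in C:
            ym=np.median(c[:,1])
            for sgn in(-1,1):
                s=c[(sgn*(c[:,1]-ym)>.02)&(abs(c[:,0]-np.mean(c[:,0]))<.08)];an.append(np.polyfit(s[:,0],s[:,1],1)[0])
        lo=np.mean([np.percentile(c[:,0],97) for c in C]);hi=np.mean([np.percentile(c[:,0],3) for c in C])
        yc=np.mean([c[1] for c in cc]);yaw+=np.mean(an);o=o+R@np.array([lo-.1+.001,yc,0]);o[2]=.052
    return o,yaw,lo-hi,np.round(an,3),np.round([c[1] for c in cc],4)
E
python3 - <<'E'
from h import *
d=cam("top");e=cam("scene")
o,yaw,L,an,yc=bed(d);print(o,yaw,L,an,yc)
R=bedR(yaw)
im=[D["image"][:,:,::-1].copy() for D in(d,e)]
P,err=tri(d,(362.2,244.7),e,(184.8,197.3));print("knob",P,err,"in bed",R.T@(P-o))
for D,I in((d,im[0]),(e,im[1])):
    for p in[(.1,-.122,0),(.1,.122,0),(-.11,-.122,0),(-.11,.122,0),(.1,.122,.025),(.1,-.122,.025)]:
        q=proj(D,o+R@np.array(p));cv2.circle(I,tuple(int(round(a)) for a in q),1,(255,0,255),-1)
    for l in legs(d):
        a=l[3]
        for s in(-.08,.08):
            for w in(-.02,.02):
                q=proj(D,(l[1]+s*np.cos(a)-w*np.sin(a),l[2]+s*np.sin(a)+w*np.cos(a),.04));cv2.circle(I,tuple(int(round(v)) for v in q),1,(255,255,0),-1)
a=cv2.resize(im[0][150:320,120:480],None,fx=2,fy=2);b=cv2.resize(im[1][130:300,60:440],None,fx=2,fy=2)
cv2.imwrite("pics/c1.png",cv2.resize(np.vstack([a,b[:,:720]]),(635,600)))
E
```

```text
[ 0.58001403 -0.07299608  0.052     ] -0.033935560582191326 0.21008392118738117 [-0.002 -0.001  0.004 -0.005  0.006 -0.001] [ 0.0811 -0.0001 -0.0811]
knob [ 0.51595909 -0.23975858  0.10117181] 0.0011163762111868862 in bed [-0.069098   -0.16883981  0.03239165]
```

View pics/c1.png

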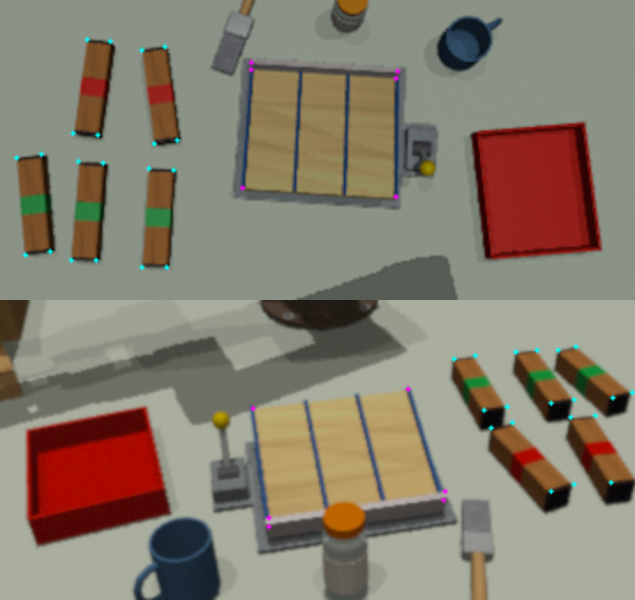

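step_arm:
  plan:
    - {"rotation":[0,0,6.93],"fingers":0.3}
    - {"rotation":[0,0,6.93],"fingers":0.3}
    - {"rotation":[0,0,6.93],"fingers":0.3}
    - {"delta_pos":[0.05,0,0],"fingers":0.3}
    - {"delta_pos":[0.05,0,0],"fingers":0.3}
    - {"delta_pos":[0.05,0,0],"fingers":0.3}
    - {"delta_pos":[0.05,0,0],"fingers":0.3}
    - {"delta_pos":[0,-0.05,0],"fingers":0.3}
    - {"delta_pos":[0,-0.05,0],"fingers":0.3}
    - {"delta_pos":[0,-0.05,0],"fingers":0.3}
    - {"delta_pos":[0,-0.05,0],"fingers":0.3}
    - {"delta_pos":[0,-0.05,0],"fingers":0.3}
  grip_force: 30

```text
invalid input at $.plan[0]: expected keys fingers, delta_pos, rotation
```

step_arm:
  plan:
    - {"delta_pos":[0,-0.05,0],"fingers":0.3}
    - {"delta_pos":[0,-0.05,0],"fingers":0.3}
    - {"delta_pos":[0,-0.05,0],"fingers":0.3}
    - {"delta_pos":[0,-0.05,0],"fingers":0.3}
    - {"delta_pos":[0,-0.05,0],"fingers":0.3}
    - {"delta_pos":[0,-0.05,0],"fingers":0.3}
    - {"delta_pos":[0,-0.05,0],"fingers":0.3}
    - {"delta_pos":[0,-0.05,0],"fingers":0.3}
    - {"delta_pos":[0,-0.05,0],"fingers":0.3}
    - {"delta_pos":[0,-0.05,0],"fingers":0.3}
    - {"fingers":0.3}
    - {"fingers":0.3}

```text
invalid input at $.plan[0]: expected keys fingers, delta_pos, rotation
```

All three keys are needed in each row.

step_arm:
  plan:
    - {"fingers":0.3,"delta_pos":[0,0,0],"rotation":[0,0,6.93]}
    - {"fingers":0.3,"delta_pos":[0,0,0],"rotation":[0,0,6.93]}
    - {"fingers":0.3,"delta_pos":[0,0,0],"rotation":[0,0,6.93]}
    - {"fingers":0.3,"delta_pos":[0.05,0,0],"rotation":[0,0,0]}
    - {"fingers":0.3,"delta_pos":[0.05,0,0],"rotation":[0,0,0]}
    - {"fingers":0.3,"delta_pos":[0.05,0,0],"rotation":[0,0,0]}
    - {"fingers":0.3,"delta_pos":[0.05,0,0],"rotation":[0,0,0]}
    - {"fingers":0.3,"delta_pos":[0,-0.05,0],"rotation":[0,0,0]}
    - {"fingers":0.3,"delta_pos":[0,-0.05,0],"rotation":[0,0,0]}
    - {"fingers":0.3,"delta_pos":[0,-0.05,0],"rotation":[0,0,0]}
    - {"fingers":0.3,"delta_pos":[0,-0.05,0],"rotation":[0,0,0]}
    - {"fingers":0.3,"delta_pos":[0,-0.05,0],"rotation":[0,0,0]}
  grip_force: 30

```text
t: 1.5
position: [0.4131, -0.3428, 0.2396]
eef_rot: [3.142, -0.0, -0.025]
force: [1.4, -0.3, -0.0]
width: 0.0663
grip_force: 0.0
```

step_arm:
  plan:
    - {"fingers":0.3,"delta_pos":[0,-0.05,0],"rotation":[0,0,0]}
    - {"fingers":0.3,"delta_pos":[0,-0.05,0],"rotation":[0,0,0]}
    - {"fingers":0.3,"delta_pos":[0,-0.05,0],"rotation":[0,0,0]}
    - {"fingers":0.3,"delta_pos":[0,-0.05,0],"rotation":[0,0,0]}
    - {"fingers":0.3,"delta_pos":[0,-0.05,0],"rotation":[0,0,0]}
    - {"fingers":0.3,"delta_pos":[0,-0.05,0],"rotation":[0,0,0]}
    - {"fingers":0.3,"delta_pos":[0,-0.05,0],"rotation":[0,0,0]}
    - {"fingers":0.3,"delta_pos":[0,-0.05,0],"rotation":[0,0,0]}
    - {"fingers":0.3,"delta_pos":[0,-0.05,0],"rotation":[0,0,0]}
    - {"fingers":0.3,"delta_pos":[0,-0.05,0],"rotation":[0,0,0]}
    - {"fingers":0.3,"delta_pos":[0,0,0],"rotation":[0,0,0]}
    - {"fingers":0.3,"delta_pos":[0,0,0],"rotation":[0,0,0]}

```text
t: 2.7
position: [0.4255, 0.156, 0.2395]
eef_rot: [3.141, 0.0, -0.022]
force: [0.4, -0.1, 0.6]
width: 0.0667
grip_force: 0.0
```

```bash
python3 -c "
from h import *
s=st();print(to([.4285,.192,.036],s))
for l in legs(cam('top')):print(l[:5])"
```

```text
t 2.7 p [0.4255 0.156  0.2395] rpy [ 3.141  0.    -0.022] F [ 0.41 -0.1   0.56] M [0.041 0.059 0.006] w 0.0667 g 0.0 q [ 0.21  0.25  1.96 -0.    0.93  1.8 ]
[ 0.0022 -0.0362  0.2035]
('g', np.float64(0.4452), np.float64(0.3981), 0.146, [0.4458, 0.4017])
('r', np.float64(0.6326), np.float64(0.1983), 0.177, [0.6363, 0.1991])
('r', np.float64(0.6424), np.float64(0.3113), -0.087, [0.6454, 0.3133])
```

step_arm:
  plan:
    - {"fingers":0.3,"delta_pos":[0.003,-0.036,0],"rotation":[0,0,0]}
    - {"fingers":0.3,"delta_pos":[0,0,0.05],"rotation":[0,0,0]}
    - {"fingers":0.3,"delta_pos":[0,0,0.05],"rotation":[0,0,0]}
    - {"fingers":0.3,"delta_pos":[0,0,0.05],"rotation":[0,0,0]}
    - {"fingers":0.3,"delta_pos":[0,0,0.03],"rotation":[0,0,0]}
    - {"fingers":0.3,"delta_pos":[0,0,0.0235],"rotation":[0,0,0]}
    - {"fingers":0.3,"delta_pos":[0,0,0],"rotation":[0,0,0]}
    - {"fingers":1,"delta_pos":[0,0,0],"rotation":[0,0,0]}
    - {"fingers":1,"delta_pos":[0,0,0],"rotation":[0,0,0]}
    - {"fingers":1,"delta_pos":[0,0,0],"rotation":[0,0,0]}
    - {"fingers":1,"delta_pos":[0,0,0],"rotation":[0,0,0]}
    - {"fingers":1,"delta_pos":[0,0,0],"rotation":[0,0,0]}
  grip_force: 40

```text
t: 3.95
position: [0.4302, 0.191, 0.0371]
eef_rot: [-3.141, -0.002, -0.025]
force: [-0.5, -1.5, 9.2]
width: 0.0398
grip_force: 40.0
```

step_arm:
  plan:
    - {"fingers":1,"delta_pos":[0,0,-0.01],"rotation":[0,0,0]}
    - {"fingers":1,"delta_pos":[0,0,-0.03],"rotation":[0,0,0]}
    - {"fingers":1,"delta_pos":[0,0,-0.05],"rotation":[0,0,0]}
    - {"fingers":1,"delta_pos":[0,0,-0.05],"rotation":[0,0,0]}
    - {"fingers":1,"delta_pos":[0,0,-0.05],"rotation":[0,0,0]}
    - {"fingers":1,"delta_pos":[0,0,0],"rotation":[0,0,0]}
    - {"fingers":1,"delta_pos":[0,0,0],"rotation":[0,0,0]}
    - {"fingers":1,"delta_pos":[0,0,0],"rotation":[0,0,0]}
    - {"fingers":1,"delta_pos":[0,0,0],"rotation":[0,0,0]}

```text
t: 4.85
position: [0.4291, 0.1908, 0.2245]
eef_rot: [3.14, 0.003, -0.025]
force: [0.1, 0.3, -4.9]
width: 0.0398
grip_force: 40.0
```

```bash
python3 -c "
from h import *
s=st()
for l in legs(cam('top')):print(l[:5])"
```

```text
t 4.85 p [0.4291 0.1908 0.2245] rpy [ 3.14e+00  3.00e-03 -2.50e-02] F [ 0.13  0.3  -4.87] M [ 0.052  0.158 -0.039] w 0.0398 g 40.0 q [ 0.28  0.29  1.94 -0.    0.91  1.87]
('g', np.float64(0.2693), np.float64(0.1521), 0.145, [0.4459, 0.4022])
('r', np.float64(0.6326), np.float64(0.1983), 0.177, [0.6363, 0.1991])
('r', np.float64(0.6424), np.float64(0.3113), -0.087, [0.6455, 0.3132])
```

```bash
cat >> h.py <<'E'
BO=np.array([.580,-.073,.052]);BY=-.034;BR=bedR(BY)
def b2w(p): return BO+BR@np.array(p,float)
def inbed(s): return np.round(BR.T@(np.array(s["position"])-BO),4)
E
python3 -c "
from h import *
s=st();
for y in(-.08,0,.08):print(y,b2w([0,y,.1]).round(3),to(b2w([0,y,.1]),s))"
```

```text
t 4.9 p [0.4292 0.1908 0.2246] rpy [ 3.141e+00  3.000e-03 -2.500e-02] F [ 0.24 -0.35 -4.65] M [0.04  0.137 0.036] w 0.04 g 40.0 q [ 0.28  0.29  1.94 -0.    0.91  1.87]
-0.08 [ 0.603 -0.154  0.149] [0.1827 0.3401 0.0758]
0 [ 0.606 -0.074  0.149] [0.1835 0.2601 0.0757]
0.08 [0.609 0.006 0.149] [0.1842 0.1801 0.0756]
```

step_arm:
  plan:
    - {"fingers":1,"delta_pos":[0.023,0.0425,0],"rotation":[0,0,0]}
    - {"fingers":1,"delta_pos":[0.023,0.0425,0],"rotation":[0,0,0]}
    - {"fingers":1,"delta_pos":[0.023,0.0425,0],"rotation":[0,0,0]}
    - {"fingers":1,"delta_pos":[0.023,0.0425,0],"rotation":[0,0,0]}
    - {"fingers":1,"delta_pos":[0.023,0.0425,0],"rotation":[0,0,0]}
    - {"fingers":1,"delta_pos":[0.023,0.0425,0],"rotation":[0,0,0]}
    - {"fingers":1,"delta_pos":[0.023,0.0425,0],"rotation":[0,0,0]}
    - {"fingers":1,"delta_pos":[0.023,0.0425,0],"rotation":[0,0,0]}
    - {"fingers":1,"delta_pos":[0,0,0],"rotation":[0,-5,0.5]}
    - {"fingers":1,"delta_pos":[0,0,0.02],"rotation":[0,-5,0]}
    - {"fingers":1,"delta_pos":[0,0,0.02],"rotation":[0,-5,0]}
    - {"fingers":1,"delta_pos":[0,0,0],"rotation":[0,0,0]}

```text
t: 6.1
position: [0.5993, -0.153, 0.1817]
eef_rot: [-3.14, 0.27, -0.033]
force: [0.1, 0.5, -4.6]
width: 0.0396
grip_force: 40.0
```

```bash
python3 -c "
from h import *
s=st();print(inbed(s),to(b2w([0,-.08,.041]),s))
for l in legs(cam('top')):print(l[:5])"
```

```text
t 6.1 p [ 0.5993 -0.153   0.1817] rpy [-3.14   0.27  -0.033] F [ 0.14  0.46 -4.64] M [-0.02  -0.158 -0.037] w 0.0396 g 40.0 q [-0.33  0.64  1.47 -0.08  1.29  1.31]
[-0.0123 -0.0793  0.131 ] [0.0131 0.0008 0.0899]
('g', np.float64(0.4357), np.float64(0.3084), -0.03, [0.4363, 0.3107])
('g', np.float64(0.445), np.float64(0.3985), 0.148, [0.4458, 0.4014])
('r', np.float64(0.6327), np.float64(0.1981), 0.177, [0.6365, 0.1988])
('r', np.float64(0.6424), np.float64(0.3113), -0.087, [0.6456, 0.3129])
```

step_arm:
  plan:
    - {"fingers":1,"delta_pos":[0.013,0.001,0.03],"rotation":[0,0,0]}
    - {"fingers":1,"delta_pos":[0,0,0.03],"rotation":[0,0,0]}
    - {"fingers":1,"delta_pos":[0,0,0.02],"rotation":[0,0,0]}
    - {"fingers":1,"delta_pos":[0,0,0.01],"rotation":[0,0,0]}
    - {"fingers":1,"delta_pos":[0,0,0],"rotation":[0,0,0]}
    - {"fingers":1,"delta_pos":[0,0,0],"rotation":[0,0,0]}

```text
t: 6.75
position: [0.59, -0.1542, 0.0975]
eef_rot: [3.141, 0.259, -0.034]
force: [0.1, -0.4, -3.5]
width: 0.0395
grip_force: 40.0
```

```bash
python3 -c "
from h import *
s=st();print(inbed(s),to(b2w([.02,-.08,.037]),s))"
```

```text
t 6.75 p [ 0.59   -0.1542  0.0975] rpy [ 3.141  0.259 -0.034] F [ 0.14 -0.37 -3.52] M [ 0.05  -0.194  0.027] w 0.0395 g 40.0 q [-0.33  0.72  1.57 -0.09  1.1   1.32]
[ 0.0005 -0.0809  0.0473] [ 0.0195 -0.0009  0.0103]
```

step_arm:
  plan:
    - {"fingers":1,"delta_pos":[0,0,0.003],"rotation":[0,0,0]}
    - {"fingers":1,"delta_pos":[0,0,0.002],"rotation":[0,0,0]}
    - {"fingers":1,"delta_pos":[0,0,0],"rotation":[0,0,0]}

```text
t: 7.05
position: [0.588, -0.154, 0.0916]
eef_rot: [3.141, 0.261, -0.034]
force: [0.3, -0.3, -3.2]
width: 0.0397
grip_force: 40.0
```

```bash
python3 -c "
from h import *
s=st();print(inbed(s),to(b2w([.02,-.08,.037]),s))
d=cam('scene');cv2.imwrite('pics/s1.png',cv2.resize(d['image'][150:290,160:340,::-1],None,fx=4,fy=4))"
```

```text
t 7.05 p [ 0.588  -0.154   0.0916] rpy [ 3.141  0.261 -0.034] F [ 0.26 -0.26 -3.24] M [ 0.021 -0.227  0.038] w 0.0397 g 40.0 q [-0.33  0.72  1.57 -0.09  1.09  1.32]
[ 0.0001 -0.0807  0.041 ] [ 0.0199 -0.0007  0.004 ]
```

View pics/s1.png

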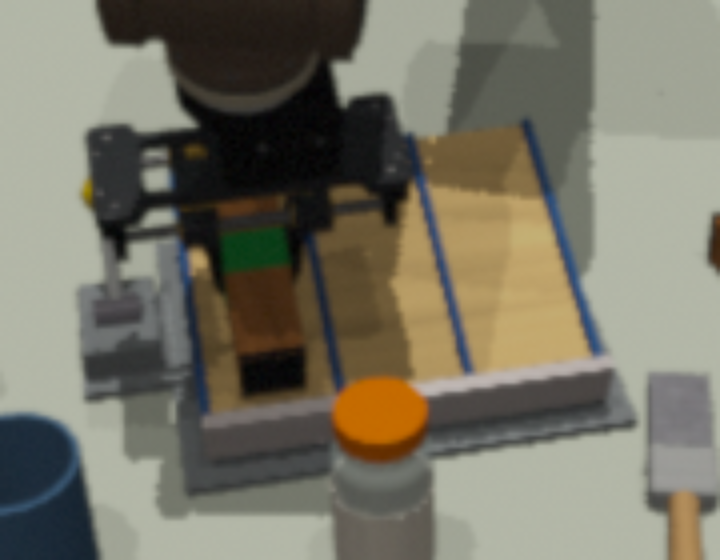

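step_arm:
  plan:
    - {"fingers":1,"delta_pos":[0.005,0,0.003],"rotation":[0,0,0]}
    - {"fingers":1,"delta_pos":[0.005,0,0.001],"rotation":[0,0,0]}
    - {"fingers":1,"delta_pos":[0.005,0,0],"rotation":[0,0,0]}
    - {"fingers":1,"delta_pos":[0.004,0,0],"rotation":[0,0,0]}
    - {"fingers":1,"delta_pos":[0.002,0,0],"rotation":[0,0,0]}
    - {"fingers":1,"delta_pos":[0,0,0],"rotation":[0,0,0]}

```text
t: 7.7
position: [0.6064, -0.1546, 0.0826]
eef_rot: [3.141, 0.265, -0.034]
force: [-8.5, 1.2, 8.3]
width: 0.0395
grip_force: 40.0
```

```bash
python3 -c "
from h import *
s=st();print(inbed(s),BR.T@s['force'])"
```

```text
t 7.7 p [ 0.6064 -0.1546  0.0826] rpy [ 3.141  0.265 -0.034] F [-8.53  1.21  8.3 ] M [0.151 1.659 0.007] w 0.0395 g 40.0 q [-0.33  0.76  1.53 -0.08  1.11  1.33]
[ 0.0202 -0.0807  0.0371] [-10.4199488    0.92072538   5.79995831]
```

step_arm:
  plan:
    - {"fingers":1,"delta_pos":[0.002,0,0],"rotation":[0,0,0]}
    - {"fingers":1,"delta_pos":[0.002,0,0],"rotation":[0,0,0]}
    - {"fingers":1,"delta_pos":[0,0,0],"rotation":[0,0,0]}

```text
t: 8.0
position: [0.6078, -0.1546, 0.082]
eef_rot: [-3.141, 0.271, -0.034]
force: [-22.3, 0.0, 17.8]
width: 0.0396
grip_force: 40.0
```

```bash
python3 -c "
from h import *
s=st();print(inbed(s),BR.T@s['force'])"
```

```text
t 8.0 p [ 0.6078 -0.1546  0.082 ] rpy [-3.141  0.271 -0.034] F [-2.227e+01  2.000e-02  1.776e+01] M [ 0.187  4.159 -0.088] w 0.0396 g 40.0 q [-0.32  0.76  1.52 -0.08  1.12  1.33]
[ 0.0217 -0.0806  0.0369] [-26.09054131  -0.7382849   11.39052439]
```

step_arm:
  plan:
    - {"fingers":0.3,"delta_pos":[-0.002,0,0],"rotation":[0,0,0]}
    - {"fingers":0.3,"delta_pos":[0,0,0],"rotation":[0,0,0]}
    - {"fingers":0.3,"delta_pos":[0,0,0],"rotation":[0,0,0]}
    - {"fingers":0.3,"delta_pos":[0,0,0],"rotation":[0,0,0]}
    - {"fingers":0.3,"delta_pos":[0,0,-0.03],"rotation":[0,0,0]}
    - {"fingers":0.3,"delta_pos":[0,0,-0.05],"rotation":[0,0,0]}
    - {"fingers":0.3,"delta_pos":[0,0,-0.05],"rotation":[0,0,0]}
    - {"fingers":0.3,"delta_pos":[0,0,0],"rotation":[0,5,-0.5]}
    - {"fingers":0.3,"delta_pos":[0,0,0],"rotation":[0,5,0]}
    - {"fingers":0.3,"delta_pos":[0,0,0],"rotation":[0,5,0]}
    - {"fingers":0.3,"delta_pos":[0,0,0],"rotation":[0,0,0]}
    - {"fingers":0.3,"delta_pos":[0,0,0],"rotation":[0,0,0]}

```text
t: 9.2
position: [0.6428, -0.1559, 0.2074]
eef_rot: [-3.14, 0.002, -0.025]
force: [-0.4, 0.3, 0.4]
width: 0.0663
grip_force: 0.0
```

```bash
cat >> h.py <<'E'
def lane(d,z=.02):
    "green bands on the bed, centre in bed frame"
    for b in blobs(green(d),20):
        p=BR.T@(cast(d,ctr(b),n=BR[:,2],p=b2w([0,0,z]))-BO)
        if abs(p[0])<.12 and abs(p[1])<.13: print("lane leg",p.round(3))
E
python3 -c "
from h import *
s=st();d=cam('top');lane(d,.03);L=legs(d)
for l in L:
  print(l[:5])
  if l[0]=='g':print(to([l[1],l[2],.24],s))"
```

```text
t 9.2 p [ 0.6428 -0.1559  0.2074] rpy [-3.14e+00  2.00e-03 -2.50e-02] F [-0.4   0.35  0.37] M [0.03  0.069 0.032] w 0.0663 g 0.0 q [-0.34  0.57  1.5   0.    1.07  1.26]
('g', np.float64(0.4357), np.float64(0.3084), -0.03, [0.4363, 0.3107])
[-0.2189 -0.4589 -0.0316]
('g', np.float64(0.445), np.float64(0.3984), 0.146, [0.4458, 0.4013])
[-0.2118 -0.5491 -0.0315]
('r', np.float64(0.6327), np.float64(0.1981), 0.177, [0.6365, 0.1988])
('r', np.float64(0.6424), np.float64(0.3113), -0.087, [0.6455, 0.313])
```

step_arm:
  plan:
    - {"fingers":0.3,"delta_pos":[-0.022,-0.046,-0.003],"rotation":[0,0,0]}
    - {"fingers":0.3,"delta_pos":[-0.022,-0.046,-0.003],"rotation":[0,0,0]}
    - {"fingers":0.3,"delta_pos":[-0.022,-0.046,-0.003],"rotation":[0,0,0]}
    - {"fingers":0.3,"delta_pos":[-0.022,-0.046,-0.003],"rotation":[0,0,0]}
    - {"fingers":0.3,"delta_pos":[-0.022,-0.046,-0.003],"rotation":[0,0,0]}
    - {"fingers":0.3,"delta_pos":[-0.022,-0.046,-0.003],"rotation":[0,0,0]}
    - {"fingers":0.3,"delta_pos":[-0.022,-0.046,-0.003],"rotation":[0,0,0]}
    - {"fingers":0.3,"delta_pos":[-0.022,-0.046,-0.003],"rotation":[0,0,0]}
    - {"fingers":0.3,"delta_pos":[-0.022,-0.046,-0.003],"rotation":[0,0,0]}
    - {"fingers":0.3,"delta_pos":[-0.022,-0.046,-0.003],"rotation":[0,0,0]}
    - {"fingers":0.3,"delta_pos":[0,0,0],"rotation":[0,0,0]}
    - {"fingers":0.3,"delta_pos":[0,0,0],"rotation":[0,0,0]}

```text
t: 10.45
position: [0.4386, 0.3009, 0.2369]
eef_rot: [-3.141, 0.001, -0.022]
force: [0.1, -0.4, -0.2]
width: 0.0663
grip_force: 0.0
```

```bash
python3 -c "
from h import *
s=st();d=cam('top');lane(d,.03);L=legs(d)
print(to([.4357,.3085,.036],s))
for l in L:
  print(l[:5])"
```

```text
t 10.45 p [0.4386 0.3009 0.2369] rpy [-3.141e+00  1.000e-03 -2.200e-02] F [ 0.09 -0.38 -0.17] M [ 0.043  0.011 -0.027] w 0.0663 g 0.0 q [0.48 0.36 1.79 0.   0.99 2.07]
lane leg [ 0.023 -0.08   0.03 ]
[-0.0029 -0.0075  0.2009]
('g', np.float64(0.5789), np.float64(-0.1582), -0.02, [0.615, -0.1594])
('r', np.float64(0.6326), np.float64(0.1983), 0.177, [0.636, 0.1991])
('r', np.float64(0.6424), np.float64(0.3113), -0.087, [0.6455, 0.3132])
```

Leg 1 lies home in the right lane (x≈+22 mm). Descend on leg 2.

step_arm:
  plan:
    - {"fingers":0.3,"delta_pos":[-0.003,-0.0075,0],"rotation":[0,0,0]}
    - {"fingers":0.3,"delta_pos":[0,0,0.05],"rotation":[0,0,0]}
    - {"fingers":0.3,"delta_pos":[0,0,0.05],"rotation":[0,0,0]}
    - {"fingers":0.3,"delta_pos":[0,0,0.05],"rotation":[0,0,0]}
    - {"fingers":0.3,"delta_pos":[0,0,0.03],"rotation":[0,0,0]}
    - {"fingers":0.3,"delta_pos":[0,0,0.021],"rotation":[0,0,0]}
    - {"fingers":0.3,"delta_pos":[0,0,0],"rotation":[0,0,0]}
    - {"fingers":1,"delta_pos":[0,0,0],"rotation":[0,0,0]}
    - {"fingers":1,"delta_pos":[0,0,0],"rotation":[0,0,0]}
    - {"fingers":1,"delta_pos":[0,0,0],"rotation":[0,0,0]}
    - {"fingers":1,"delta_pos":[0,0,0],"rotation":[0,0,0]}
    - {"fingers":1,"delta_pos":[0,0,0],"rotation":[0,0,0]}
  grip_force: 40

```text
t: 11.7
position: [0.4364, 0.3077, 0.0371]
eef_rot: [-3.14, -0.001, -0.025]
force: [-1.0, -1.8, 7.4]
width: 0.0394
grip_force: 40.0
```

step_arm:
  plan:
    - {"fingers":1,"delta_pos":[0,0,-0.01],"rotation":[0,0,0]}
    - {"fingers":1,"delta_pos":[0,0,-0.03],"rotation":[0,0,0]}
    - {"fingers":1,"delta_pos":[0,0,-0.05],"rotation":[0,0,0]}
    - {"fingers":1,"delta_pos":[0,0,-0.05],"rotation":[0,0,0]}
    - {"fingers":1,"delta_pos":[0,0,-0.05],"rotation":[0,0,0]}
    - {"fingers":1,"delta_pos":[0,0,0],"rotation":[0,0,0]}
    - {"fingers":1,"delta_pos":[0,0,0],"rotation":[0,0,0]}
    - {"fingers":1,"delta_pos":[0,0,0],"rotation":[0,0,0]}
    - {"fingers":1,"delta_pos":[0,0,0],"rotation":[0,0,0]}

```text
t: 12.6
position: [0.4354, 0.307, 0.2244]
eef_rot: [3.141, 0.003, -0.025]
force: [0.7, -1.0, -3.8]
width: 0.0397
grip_force: 40.0
```

```bash
python3 -c "
from h import *
s=st();d=cam('top');st()
for y in (0,.08):print(to(b2w([0,y,.1]),s))"
```

```text
t 12.6 p [0.4354 0.307  0.2244] rpy [ 3.141e+00  3.000e-03 -2.500e-02] F [ 0.66 -1.   -3.78] M [ 0.018 -0.079 -0.013] w 0.0397 g 40.0 q [0.49 0.38 1.8  0.   0.96 2.08]
t 12.65 p [0.4355 0.3071 0.2245] rpy [ 3.141e+00  3.000e-03 -2.500e-02] F [ 0.21  0.11 -5.35] M [ 0.019 -0.044 -0.043] w 0.0398 g 40.0 q [0.49 0.38 1.8  0.   0.96 2.08]
[0.1803 0.3764 0.0754]
[0.181  0.2964 0.0753]
```

```bash
python3 -c "
from h import *
m=[]
for i in range(12):
  cam('top');m.append(robot.observe()['moment'])
print(np.mean(m,0),np.std(m,0))"
```

```text
[ 0.0073566  -0.02900296 -0.00710953] [0.03033383 0.02671955 0.02559583]
```

```bash
python3 -c "
from h import *
d=cam('scene');cv2.imwrite('pics/s2.png',cv2.resize(d['image'][60:220,290:490,::-1],None,fx=3.5,fy=3.5))"
```

```text
(no output)
```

View pics/s2.png

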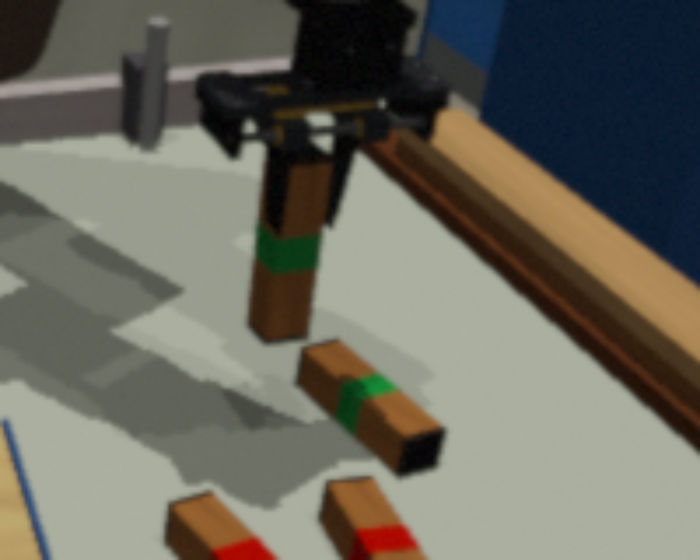

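```bash
python3 -c "
from h import *
d=cam('scene')
for n,u in dict(bot=(280,340),band=(287,250),top=(297,158)).items():
  print(n,cast(d,(290+u[0]/3.5,60+u[1]/3.5),n=(1,0,0),p=np.array([.45,0,0])))
st()"
```

```text
bot [0.45       0.29949867 0.10134259]
band [0.45       0.292504   0.18573975]
top [0.45       0.28835634 0.2645439 ]
t 13.35 p [0.436  0.3073 0.2262] rpy [-3.14  -0.    -0.025] F [ 0.99  0.38 -5.07] M [-0.01  -0.001  0.044] w 0.0395 g 40.0 q [0.49 0.38 1.8  0.   0.96 2.08]
```

step_arm:
  plan:
    - {"fingers":1,"delta_pos":[0,0,0.04],"rotation":[0,0,0]}
    - {"fingers":1,"delta_pos":[0,0,0.03],"rotation":[0,0,0]}
    - {"fingers":1,"delta_pos":[0,0,0.015],"rotation":[0,0,0]}
    - {"fingers":1,"delta_pos":[0,0,0.005],"rotation":[0,0,0]}
    - {"fingers":1,"delta_pos":[0,0,0],"rotation":[0,0,0]}
    - {"fingers":1,"delta_pos":[0,0,0],"rotation":[0,0,0]}

```text
t: 13.95
position: [0.4364, 0.3077, 0.137]
eef_rot: [-3.14, -0.001, -0.025]
force: [-0.2, 0.4, -3.8]
width: 0.0401
grip_force: 40.0
```

step_arm:
  plan:
    - {"fingers":1,"delta_pos":[0,0,0.003],"rotation":[0,0,0]}
    - {"fingers":1,"delta_pos":[0,0,0.003],"rotation":[0,0,0]}
    - {"fingers":1,"delta_pos":[0,0,0],"rotation":[0,0,0]}

```text
t: 14.25
position: [0.4366, 0.3077, 0.1312]
eef_rot: [-3.139, -0.002, -0.025]
force: [0.3, -0.5, 4.6]
width: 0.0398
grip_force: 40.0
```

step_arm:
  plan:
    - {"fingers":1,"delta_pos":[0,0,0],"rotation":[0,0,0]}
    - {"fingers":1,"delta_pos":[-0.016,0,-0.001],"rotation":[0,0,0]}
    - {"fingers":1,"delta_pos":[-0.017,0,0],"rotation":[0,0,0]}
    - {"fingers":1,"delta_pos":[-0.016,0,0.003],"rotation":[0,0,0]}
    - {"fingers":1,"delta_pos":[-0.016,0,0.005],"rotation":[0,0,0]}
    - {"fingers":1,"delta_pos":[-0.015,0,0.007],"rotation":[0,0,0]}
    - {"fingers":1,"delta_pos":[-0.014,0,0.009],"rotation":[0,0,0]}
    - {"fingers":1,"delta_pos":[-0.012,0,0.011],"rotation":[0,0,0]}
    - {"fingers":1,"delta_pos":[-0.012,0,0.012],"rotation":[0,0,0]}
    - {"fingers":1,"delta_pos":[0,0,0],"rotation":[0,0,0]}
  grip_force: 8

```text
t: 15.25
position: [0.3167, 0.3103, 0.0837]
eef_rot: [-3.141, 0.001, -0.024]
force: [-2.3, 0.0, -0.6]
width: 0.0401
grip_force: 8.0
```

```bash
python3 -c "
from h import *
st();d=cam('scene');cv2.imwrite('pics/s3.png',cv2.resize(d['image'][60:220,290:490,::-1],None,fx=3.5,fy=3.5))"
```

```text
t 15.25 p [0.3167 0.3103 0.0837] rpy [-3.141e+00  1.000e-03 -2.400e-02] F [-2.32  0.   -0.55] M [0.088 0.447 0.029] w 0.0401 g 8.0 q [0.63 0.5  2.15 0.   0.5  2.22]
```

View pics/s3.png

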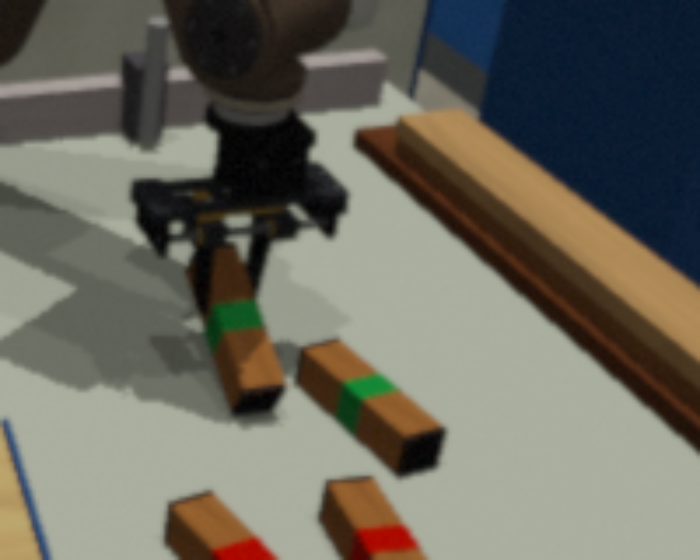

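step_arm:
  plan:
    - {"fingers":1,"delta_pos":[-0.01,0,0.014],"rotation":[0,0,0]}
    - {"fingers":1,"delta_pos":[-0.008,0,0.014],"rotation":[0,0,0]}
    - {"fingers":1,"delta_pos":[-0.003,0,0.01],"rotation":[0,0,0]}
    - {"fingers":1,"delta_pos":[0,0,0.004],"rotation":[0,0,0]}
    - {"fingers":0.3,"delta_pos":[0,0,0],"rotation":[0,0,0]}
    - {"fingers":0.3,"delta_pos":[0,0,0],"rotation":[0,0,0]}
    - {"fingers":0.3,"delta_pos":[0,0,0],"rotation":[0,0,0]}
    - {"fingers":0.3,"delta_pos":[0,0,-0.05],"rotation":[0,0,0]}
    - {"fingers":0.3,"delta_pos":[0,0,-0.05],"rotation":[0,0,0]}
    - {"fingers":0.3,"delta_pos":[0,0,-0.05],"rotation":[0,0,0]}
    - {"fingers":0.3,"delta_pos":[0,0,0],"rotation":[0,0,0]}

```text
t: 16.4
position: [0.2987, 0.3121, 0.1979]
eef_rot: [-3.134, -0.008, -0.025]
force: [-0.1, 0.1, -1.5]
width: 0.0665
grip_force: 0.0
```

```bash
python3 -c "
from h import *
st();d=cam('scene')
for l in legs(d): print(l)
cv2.imwrite('pics/s4.png',cv2.resize(d['image'][60:220,290:490,::-1],None,fx=3.5,fy=3.5))"
```

```text
t 16.4 p [0.2987 0.3121 0.1979] rpy [-3.134 -0.008 -0.025] F [-0.06  0.07 -1.48] M [ 0.018 -0.013  0.009] w 0.0665 g 0.0 q [0.65 0.27 2.07 0.   0.79 2.25]
('g', np.float64(0.531), np.float64(-0.1511), -0.054, [0.5285, -0.1481], [223, 220], [61.0, 30.0])
('g', np.float64(0.4484), np.float64(0.398), 0.117, [0.432, 0.3949], [395, 176], [50.0, 19.0])
('g', np.float64(0.3323), np.float64(0.3107), -0.028, [0.3057, 0.3132], [354, 160], [41.0, 18.0])
('r', np.float64(0.6371), np.float64(0.1973), 0.152, [0.6137, 0.2034], [360, 224], [58.0, 21.0])
('r', np.float64(0.6481), np.float64(0.3088), -0.093, [0.6224, 0.321], [400, 220], [56.0, 21.0])
```

View pics/s4.png

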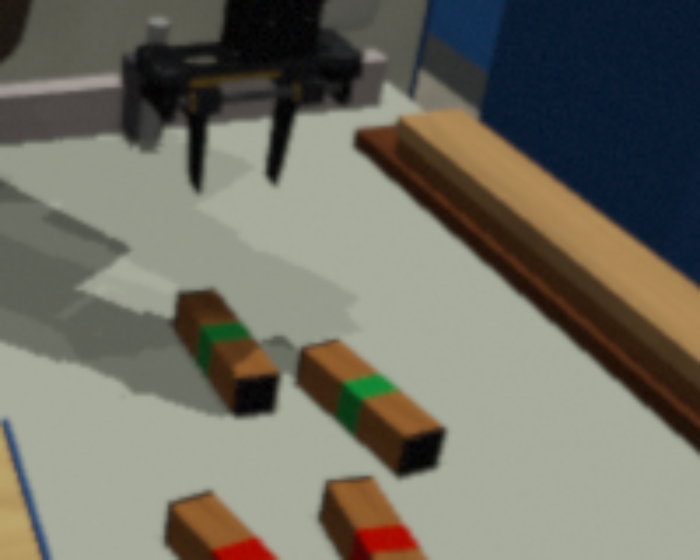

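step_arm:
  plan:
    - {"fingers":0.3,"delta_pos":[0.05,0.03,-0.02],"rotation":[0,0,0]}
    - {"fingers":0.3,"delta_pos":[0.05,0.05,0],"rotation":[0,0,0]}
    - {"fingers":0.3,"delta_pos":[0.03,0.05,0],"rotation":[0,0,0]}
    - {"fingers":0.3,"delta_pos":[0,0.05,0],"rotation":[0,0,0]}
    - {"fingers":0.3,"delta_pos":[0,0.05,0],"rotation":[0,0,0]}
    - {"fingers":0.3,"delta_pos":[0,0.05,0],"rotation":[0,0,0]}
    - {"fingers":0.3,"delta_pos":[0,0.05,0],"rotation":[0,0,0]}
    - {"fingers":0.3,"delta_pos":[0,0,0],"rotation":[0,0,0]}
    - {"fingers":0.3,"delta_pos":[0,0,0],"rotation":[0,0,0]}

```text
t: 17.35
position: [0.3907, 0.0048, 0.2073]
eef_rot: [-3.14, 0.001, -0.029]
force: [0.8, -0.0, 0.3]
width: 0.0668
grip_force: 0.0
```

```bash
python3 -c "
from h import *
s=st();d=cam('top');m=[]
for i in range(8):
  cam('top');m.append(robot.observe()['moment'])
print(np.mean(m,0))
for l in legs(d): print(l,to([l[1],l[2],.1],s))"
```

```text
t 17.35 p [0.3907 0.0048 0.2073] rpy [-3.14e+00  1.00e-03 -2.90e-02] F [ 0.76 -0.05  0.26] M [ 0.001  0.047 -0.002] w 0.0668 g 0.0 q [-0.16  0.21  2.13  0.    0.8   1.44]
[ 0.03132439  0.00425964 -0.01915934]
('g', np.float64(0.3271), np.float64(0.3115), -0.023, [0.3274, 0.314], [167, 307], [16.0, 56.0]) [-0.0724 -0.3046  0.1079]
('g', np.float64(0.4452), np.float64(0.3982), 0.15, [0.4458, 0.4017], [140, 266], [55.0, 17.0]) [ 0.0432 -0.3947  0.1079]
('g', np.float64(0.5789), np.float64(-0.1582), -0.02, [0.615, -0.1594], [330, 225], [26.0, 74.0]) [0.193  0.1576 0.1068]
('r', np.float64(0.6326), np.float64(0.1983), 0.177, [0.6363, 0.1994], [211, 204], [54.0, 15.0]) [ 0.2363 -0.2003  0.1073]
('r', np.float64(0.6424), np.float64(0.3113), -0.087, [0.6454, 0.3133], [173, 200], [16.0, 54.0]) [ 0.2428 -0.3135  0.1075]
```

step_arm:
  plan:
    - {"fingers":0.3,"delta_pos":[0,-0.05,0],"rotation":[0,0,0]}
    - {"fingers":0.3,"delta_pos":[0,-0.05,0],"rotation":[0,0,0]}
    - {"fingers":0.3,"delta_pos":[-0.02,-0.05,0],"rotation":[0,0,0]}
    - {"fingers":0.3,"delta_pos":[-0.02,-0.05,0],"rotation":[0,0,0]}
    - {"fingers":0.3,"delta_pos":[-0.02,-0.05,0],"rotation":[0,0,0]}
    - {"fingers":0.3,"delta_pos":[-0.0125,-0.05,0],"rotation":[0,0,0]}
    - {"fingers":0.3,"delta_pos":[0,-0.005,0.01],"rotation":[0,0,0]}
    - {"fingers":0.3,"delta_pos":[0,0,0.03],"rotation":[0,0,0]}
    - {"fingers":0.3,"delta_pos":[0,0,0],"rotation":[0,0,0]}
    - {"fingers":0.3,"delta_pos":[0,0,0],"rotation":[0,0,0]}

```text
t: 18.8
position: [0.3306, 0.3, 0.1684]
eef_rot: [-3.141, 0.001, -0.026]
force: [0.1, 1.4, -0.4]
width: 0.0666
grip_force: 0.0
```

```bash
python3 -c "
from h import *
s=st();print(to([.327,.3115,.036],s))"
```

```text
t 18.8 p [0.3306 0.3    0.1684] rpy [-3.141e+00  1.000e-03 -2.600e-02] F [ 0.15  1.36 -0.42] M [ 0.01  -0.021 -0.045] w 0.0666 g 0.0 q [0.59 0.34 2.06 0.   0.74 2.18]
[-0.0037 -0.0114  0.1324]
```

step_arm:
  plan:
    - {"fingers":0.3,"delta_pos":[-0.0035,-0.0115,0],"rotation":[0,0,0]}
    - {"fingers":0.3,"delta_pos":[0,0,0.05],"rotation":[0,0,0]}
    - {"fingers":0.3,"delta_pos":[0,0,0.05],"rotation":[0,0,0]}
    - {"fingers":0.3,"delta_pos":[0,0,0.0325],"rotation":[0,0,0]}
    - {"fingers":0.3,"delta_pos":[0,0,0],"rotation":[0,0,0]}
    - {"fingers":1,"delta_pos":[0,0,0],"rotation":[0,0,0]}
    - {"fingers":1,"delta_pos":[0,0,0],"rotation":[0,0,0]}
    - {"fingers":1,"delta_pos":[0,0,0],"rotation":[0,0,0]}
    - {"fingers":1,"delta_pos":[0,0,0],"rotation":[0,0,0]}
    - {"fingers":1,"delta_pos":[0,0,0],"rotation":[0,0,0]}
  grip_force: 55

```text
t: 19.8
position: [0.3277, 0.3122, 0.0372]
eef_rot: [-3.139, -0.002, -0.025]
force: [-0.8, -2.5, 12.9]
width: 0.0398
grip_force: 55.0
```

step_arm:
  plan:
    - {"fingers":1,"delta_pos":[0,0,-0.01],"rotation":[0,0,0]}
    - {"fingers":1,"delta_pos":[0,0,-0.03],"rotation":[0,0,0]}
    - {"fingers":1,"delta_pos":[0,0,-0.05],"rotation":[0,0,0]}
    - {"fingers":1,"delta_pos":[0,0,-0.05],"rotation":[0,0,0]}
    - {"fingers":1,"delta_pos":[0,0,-0.05],"rotation":[0,0,0]}
    - {"fingers":1,"delta_pos":[0.02,0,0],"rotation":[0,0,0]}
    - {"fingers":1,"delta_pos":[0.03,0,0],"rotation":[0,0,0]}
    - {"fingers":1,"delta_pos":[0,0,0],"rotation":[0,0,0]}
    - {"fingers":1,"delta_pos":[0,0,0],"rotation":[0,0,0]}
    - {"fingers":1,"delta_pos":[0,0,0],"rotation":[0,0,0]}

```text
t: 20.8
position: [0.3764, 0.3102, 0.2258]
eef_rot: [-3.141, 0.001, -0.025]
force: [-0.6, 0.3, -4.1]
width: 0.0394
grip_force: 55.0
```

```bash
cat >> h.py <<'E'
def mom(n=8):
    m=[]
    for i in range(n): get_image("top");m.append(robot.observe()["moment"])
    print("mean M",np.mean(m,0).round(3))
E
python3 -c "
from h import *
mom();s=st()
for y in (0,.08):print(to(b2w([0,y,.14]),s))"
```

```text
mean M [0.021 0.194 0.004]
t 21.2 p [0.3772 0.3106 0.2259] rpy [-3.14   0.    -0.025] F [-0.42  0.28 -4.6 ] M [0.049 0.226 0.013] w 0.0397 g 55.0 q [0.55 0.31 1.9  0.   0.92 2.15]
[0.2486 0.3787 0.0381]
[0.2493 0.2987 0.0382]
```

step_arm:
  plan:
    - {"fingers":1,"delta_pos":[0.031,0.0475,0.0],"rotation":[0,0,0]}
    - {"fingers":1,"delta_pos":[0.031,0.0475,0.0],"rotation":[0,0,0]}
    - {"fingers":1,"delta_pos":[0.031,0.0475,0.0],"rotation":[0,0,0]}
    - {"fingers":1,"delta_pos":[0.031,0.0475,0.0],"rotation":[0,0,0]}
    - {"fingers":1,"delta_pos":[0.031,0.0475,0.0],"rotation":[0,0,0]}
    - {"fingers":1,"delta_pos":[0.031,0.0475,0.0],"rotation":[0,0,0]}
    - {"fingers":1,"delta_pos":[0.031,0.0475,0.0],"rotation":[0,0,0]}
    - {"fingers":1,"delta_pos":[0.031,0.0475,0.0],"rotation":[0,0,0]}
    - {"fingers":1,"delta_pos":[0,0,0],"rotation":[0,-5,0.5]}
    - {"fingers":1,"delta_pos":[0,0,0.02],"rotation":[0,-5,0]}
    - {"fingers":1,"delta_pos":[0,0,0.02],"rotation":[0,-5,0]}
    - {"fingers":1,"delta_pos":[0,0,0],"rotation":[0,0,0]}

```text
t: 22.4
position: [0.5818, -0.0297, 0.1826]
eef_rot: [-3.14, 0.268, -0.034]
force: [-1.1, 0.2, -4.1]
width: 0.04
grip_force: 55.0
```

```bash
python3 -c "
from h import *
s=st();print(inbed(s),to(b2w([0,0,.041]),s))
for l in legs(cam('top')):print(l[:5])"
```

```text
t 22.4 p [ 0.5818 -0.0297  0.1826] rpy [-3.14   0.268 -0.034] F [-1.09  0.22 -4.12] M [ 0.049 -0.168  0.02 ] w 0.04 g 55.0 q [-0.15  0.59  1.57 -0.03  1.25  1.47]
[-0.0335  0.0433  0.1263] [0.034  0.0435 0.085 ]
('g', np.float64(0.3714), np.float64(0.1124), 0.036, [0.4458, 0.4013])
('g', np.float64(0.3714), np.float64(0.1124), 0.036, [0.6149, -0.1609])
('r', np.float64(0.6327), np.float64(0.1981), 0.177, [0.6364, 0.1988])
('r', np.float64(0.6424), np.float64(0.3113), -0.087, [0.6455, 0.313])
```

step_arm:
  plan:
    - {"fingers":1,"delta_pos":[0.017,0.022,0],"rotation":[0,0,0]}
    - {"fingers":1,"delta_pos":[0.017,0.022,0],"rotation":[0,0,0]}
    - {"fingers":1,"delta_pos":[0,0,0.03],"rotation":[0,0,0]}
    - {"fingers":1,"delta_pos":[0,0,0.03],"rotation":[0,0,0]}
    - {"fingers":1,"delta_pos":[0,0,0.015],"rotation":[0,0,0]}
    - {"fingers":1,"delta_pos":[0,0,0.01],"rotation":[0,0,0]}
    - {"fingers":1,"delta_pos":[0,0,0],"rotation":[0,0,0]}
    - {"fingers":1,"delta_pos":[0,0,0],"rotation":[0,0,0]}

```text
t: 23.25
position: [0.5924, -0.0739, 0.0961]
eef_rot: [-3.141, 0.259, -0.034]
force: [-0.7, -0.2, -3.7]
width: 0.0401
grip_force: 55.0
```

```bash
python3 -c "
from h import *
s=st();print(inbed(s),to(b2w([.02,0,.037]),s))"
```

```text
t 23.25 p [ 0.5924 -0.0739  0.0961] rpy [-3.141  0.259 -0.034] F [-0.68 -0.18 -3.65] M [ 0.04  -0.143 -0.039] w 0.0401 g 55.0 q [-0.22  0.71  1.6  -0.05  1.09  1.42]
[ 0.0005 -0.0005  0.0458] [ 0.0194 -0.0005  0.0089]
```

step_arm:
  plan:
    - {"fingers":1,"delta_pos":[0,0,0.004],"rotation":[0,0,0]}
    - {"fingers":1,"delta_pos":[0.004,0,0.003],"rotation":[0,0,0]}
    - {"fingers":1,"delta_pos":[0.005,0,0.002],"rotation":[0,0,0]}
    - {"fingers":1,"delta_pos":[0.005,0,0],"rotation":[0,0,0]}
    - {"fingers":1,"delta_pos":[0.004,0,0],"rotation":[0,0,0]}
    - {"fingers":1,"delta_pos":[0.002,0,0],"rotation":[0,0,0]}
    - {"fingers":1,"delta_pos":[0.002,0,0],"rotation":[0,0,0]}
    - {"fingers":1,"delta_pos":[0,0,0],"rotation":[0,0,0]}

```text
t: 24.05
position: [0.6083, -0.0745, 0.0828]
eef_rot: [-3.141, 0.268, -0.034]
force: [-19.8, 0.5, 23.3]
width: 0.04
grip_force: 55.0
```

```bash
python3 -c "
from h import *
s=st();print(inbed(s),BR.T@s['force'])"
```

```text
t 24.05 p [ 0.6083 -0.0745  0.0828] rpy [-3.141  0.268 -0.034] F [-19.82   0.53  23.34] M [0.116 3.744 0.055] w 0.04 g 55.0 q [-0.21  0.75  1.56 -0.05  1.1   1.42]
[ 0.0194 -0.0005  0.0371] [-25.18934394  -0.14281817  17.41878506]
```

step_arm:
  plan:
    - {"fingers":1,"delta_pos":[0.0015,0,-0.001],"rotation":[0,0,0]}
    - {"fingers":1,"delta_pos":[0,0,0],"rotation":[0,0,0]}
    - {"fingers":0.3,"delta_pos":[0,0,0],"rotation":[0,0,0]}
    - {"fingers":0.3,"delta_pos":[0,0,0],"rotation":[0,0,0]}
    - {"fingers":0.3,"delta_pos":[0,0,0],"rotation":[0,0,0]}
    - {"fingers":0.3,"delta_pos":[0,0,-0.03],"rotation":[0,0,0]}
    - {"fingers":0.3,"delta_pos":[0,0,-0.05],"rotation":[0,0,0]}
    - {"fingers":0.3,"delta_pos":[0,0,-0.05],"rotation":[0,0,0]}
    - {"fingers":0.3,"delta_pos":[0,0,0],"rotation":[0,5,-0.5]}
    - {"fingers":0.3,"delta_pos":[0,0,0],"rotation":[0,5,0]}
    - {"fingers":0.3,"delta_pos":[0,0,0],"rotation":[0,5,0]}
    - {"fingers":0.3,"delta_pos":[0,0,0],"rotation":[0,0,0]}

```text
t: 25.25
position: [0.6452, -0.0758, 0.2073]
eef_rot: [-3.139, -0.002, -0.026]
force: [0.6, 0.4, 0.3]
width: 0.0662
grip_force: 0.0
```

```bash
python3 -c "
from h import *
s=st();d=cam('top');lane(d,.03)
for l in legs(d):
  print(l[:5],to([l[1],l[2],.2],s))"
```

```text
t 25.25 p [ 0.6452 -0.0758  0.2073] rpy [-3.139e+00 -2.000e-03 -2.600e-02] F [0.61 0.38 0.26] M [ 0.042  0.036 -0.001] w 0.0662 g 0.0 q [-0.22  0.56  1.53  0.    1.05  1.37]
('g', np.float64(0.445), np.float64(0.3984), 0.15, [0.4458, 0.4014]) [-0.2123 -0.4689  0.0083]
('r', np.float64(0.6326), np.float64(0.1983), 0.177, [0.6364, 0.1989]) [-0.0196 -0.2736  0.0081]
('r', np.float64(0.6424), np.float64(0.3113), -0.087, [0.6455, 0.313]) [-0.0127 -0.3869  0.0084]
```

step_arm:
  plan:
    - {"fingers":0.3,"delta_pos":[-0.021,-0.047,-0.001],"rotation":[0,0,0]}
    - {"fingers":0.3,"delta_pos":[-0.021,-0.047,-0.001],"rotation":[0,0,0]}
    - {"fingers":0.3,"delta_pos":[-0.021,-0.047,0],"rotation":[0,0,0]}
    - {"fingers":0.3,"delta_pos":[-0.021,-0.047,0],"rotation":[0,0,0]}
    - {"fingers":0.3,"delta_pos":[-0.021,-0.047,0],"rotation":[0,0,0]}
    - {"fingers":0.3,"delta_pos":[-0.021,-0.047,0],"rotation":[0,0,0]}
    - {"fingers":0.3,"delta_pos":[-0.021,-0.047,0],"rotation":[0,0,0]}
    - {"fingers":0.3,"delta_pos":[-0.021,-0.047,0],"rotation":[0,0,0]}
    - {"fingers":0.3,"delta_pos":[-0.021,-0.047,0],"rotation":[0,0,0]}
    - {"fingers":0.3,"delta_pos":[-0.021,-0.047,0],"rotation":[0,0,0]}
    - {"fingers":0.3,"delta_pos":[0,0,0],"rotation":[0,0,-5]}
    - {"fingers":0.3,"delta_pos":[0,0,0],"rotation":[0,0,-5]}

```text
t: 26.5
position: [0.453, 0.3876, 0.2094]
eef_rot: [-3.14, 0.002, 0.156]
force: [-0.3, -0.2, -1.1]
width: 0.0668
grip_force: 0.0
```

```bash
python3 -c "
from h import *
s=st();d=cam('top');lane(d,.03);print(to([.445,.3984,.036],s))
for l in legs(d):
  print(l[:5])"
```

```text
t 26.5 p [0.453  0.3876 0.2094] rpy [-3.14e+00  2.00e-03  1.56e-01] F [-0.32 -0.23 -1.05] M [ 0.044  0.008 -0.008] w 0.0668 g 0.0 q [0.6  0.48 1.67 0.   0.99 2.01]
lane leg [ 0.023 -0.08   0.03 ]
lane leg [0.023 0.001 0.03 ]
[-0.0059 -0.0117  0.1735]
('g', np.float64(0.579), np.float64(-0.1583), -0.022, [0.615, -0.1594])
('g', np.float64(0.5825), np.float64(-0.0746), -0.026, [0.618, -0.0755])
('r', np.float64(0.6326), np.float64(0.1983), 0.177, [0.6364, 0.1989])
('r', np.float64(0.6424), np.float64(0.3113), -0.087, [0.6455, 0.3132])
```

step_arm:
  plan:
    - {"fingers":0.3,"delta_pos":[-0.006,-0.0115,0],"rotation":[0,0,0]}
    - {"fingers":0.3,"delta_pos":[0,0,0.05],"rotation":[0,0,0]}
    - {"fingers":0.3,"delta_pos":[0,0,0.05],"rotation":[0,0,0]}
    - {"fingers":0.3,"delta_pos":[0,0,0.05],"rotation":[0,0,0]}
    - {"fingers":0.3,"delta_pos":[0,0,0.0235],"rotation":[0,0,0]}
    - {"fingers":0.3,"delta_pos":[0,0,0],"rotation":[0,0,0]}
    - {"fingers":1,"delta_pos":[0,0,0],"rotation":[0,0,0]}
    - {"fingers":1,"delta_pos":[0,0,0],"rotation":[0,0,0]}
    - {"fingers":1,"delta_pos":[0,0,0],"rotation":[0,0,0]}
    - {"fingers":1,"delta_pos":[0,0,0],"rotation":[0,0,0]}
    - {"fingers":1,"delta_pos":[0,0,0],"rotation":[0,0,0]}
  grip_force: 55

```text
t: 27.65
position: [0.4464, 0.397, 0.0377]
eef_rot: [-3.138, -0.002, 0.149]
force: [-1.4, -0.4, 7.3]
width: 0.0399
grip_force: 55.0
```

step_arm:
  plan:
    - {"fingers":1,"delta_pos":[0,0,-0.01],"rotation":[0,0,0]}
    - {"fingers":1,"delta_pos":[0,0,-0.03],"rotation":[0,0,0]}
    - {"fingers":1,"delta_pos":[0,0,-0.05],"rotation":[0,0,0]}
    - {"fingers":1,"delta_pos":[0,0,-0.05],"rotation":[0,0,0]}
    - {"fingers":1,"delta_pos":[0,0,-0.05],"rotation":[0,0,0]}
    - {"fingers":1,"delta_pos":[0,0,0],"rotation":[0,0,0]}
    - {"fingers":1,"delta_pos":[0,0,0],"rotation":[0,0,0]}
    - {"fingers":1,"delta_pos":[0,0,0],"rotation":[0,0,0]}

```text
t: 28.45
position: [0.4452, 0.3956, 0.225]
eef_rot: [-3.14, 0.002, 0.149]
force: [-0.5, -0.6, -4.4]
width: 0.0398
grip_force: 55.0
```

```bash
python3 -c "
from h import *
mom();s=st();print(to(b2w([0,.08,.14]),s))"
```

```text
mean M [ 0.05  -0.133  0.011]
t 28.85 p [0.4459 0.3961 0.2259] rpy [-3.139  0.     0.149] F [ 0.28  0.08 -5.16] M [ 0.041 -0.159  0.019] w 0.0396 g 55.0 q [0.61 0.46 1.65 0.   1.03 2.03]
[0.1132 0.4118 0.0376]
```

step_arm:
  plan:
    - {"fingers":1,"delta_pos":[0,0,0],"rotation":[0,0,-8.48]}
    - {"fingers":1,"delta_pos":[0,0,0],"rotation":[0,0,-8.48]}
    - {"fingers":1,"delta_pos":[0,0,0],"rotation":[0,0,-8.48]}
    - {"fingers":1,"delta_pos":[0,0,0],"rotation":[0,0,-8.48]}
    - {"fingers":1,"delta_pos":[0,0,0],"rotation":[0,0,-8.48]}
    - {"fingers":1,"delta_pos":[0,0,0],"rotation":[0,0,-8.48]}
    - {"fingers":1,"delta_pos":[0,0,0],"rotation":[0,0,-8.48]}
    - {"fingers":1,"delta_pos":[0,0,0],"rotation":[0,0,-8.48]}
    - {"fingers":1,"delta_pos":[0,0,0],"rotation":[0,0,-8.48]}
    - {"fingers":1,"delta_pos":[0,0,0],"rotation":[0,0,-8.48]}

```text
t: 29.85
position: [0.4458, 0.3961, 0.2262]
eef_rot: [-3.141, -0.003, 1.635]
force: [0.0, 0.3, -4.0]
width: 0.0395
grip_force: 55.0
```

step_arm:
  plan:
    - {"fingers":1,"delta_pos":[0,0,0],"rotation":[0,0,-8.48]}
    - {"fingers":1,"delta_pos":[0,0,0],"rotation":[0,0,-8.48]}
    - {"fingers":1,"delta_pos":[0,0,0],"rotation":[0,0,-8.48]}
    - {"fingers":1,"delta_pos":[0,0,0],"rotation":[0,0,-8.48]}
    - {"fingers":1,"delta_pos":[0,0,0],"rotation":[0,0,-8.48]}
    - {"fingers":1,"delta_pos":[0,0,0],"rotation":[0,0,-8.48]}
    - {"fingers":1,"delta_pos":[0,0,0],"rotation":[0,0,-8.48]}
    - {"fingers":1,"delta_pos":[0,0,0],"rotation":[0,0,-8.48]}
    - {"fingers":1,"delta_pos":[0,0,0],"rotation":[0,0,-8.48]}
    - {"fingers":1,"delta_pos":[0,0,0],"rotation":[0,0,-8.48]}
    - {"fingers":1,"delta_pos":[0,0,0],"rotation":[0,0,0]}

```text
t: 30.95
position: [0.4458, 0.3961, 0.2262]
eef_rot: [3.139, -0.001, 3.111]
force: [-0.0, 0.5, -4.7]
width: 0.0397
grip_force: 55.0
```

```bash
python3 -c "
from h import *
mom(5);s=st();print(to(b2w([0,.08,.14]),s))"
```

```text
mean M [ 0.09  -0.015 -0.009]
t 31.2 p [0.4459 0.3961 0.2263] rpy [ 3.139 -0.     3.106] F [-0.65  0.1  -4.01] M [ 0.116  0.034 -0.027] w 0.0399 g 55.0 q [ 0.61  0.46  1.65  0.    1.03 -0.92]
[-0.1867 -0.3842  0.038 ]
```

```bash
python3 -c "
from h import *
mom(4);d=cam('scene');cv2.imwrite('pics/s5.png',cv2.resize(d['image'][30:220,330:530,::-1],None,fx=3,fy=3))"
```

```text
mean M [ 0.087  0.017 -0.016]
```

View pics/s5.png

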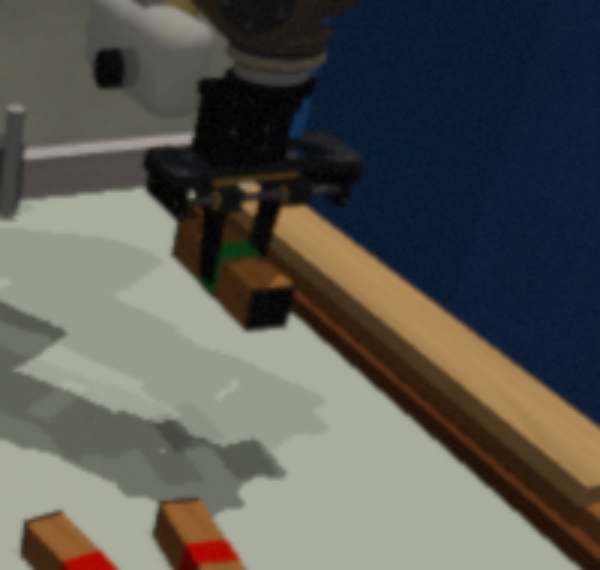

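```bash
python3 -c "
from h import *
d=cam('scene');s=st();R=Ro.from_euler('xyz',s['eef_rot']).as_matrix();p=np.array(s['position'])
I=cv2.resize(d['image'],None,fx=4,fy=4,interpolation=cv2.INTER_CUBIC)[:,:,::-1].copy()
for x in(-.08,-.012,.012,.08):
  for y in(-.02,.02):
    for z in (-.003,.037):
      q=proj(d,p+R@np.array([x,y,z]));cv2.circle(I,tuple(int(round(v*4+1.5)) for v in q),3,(255,255,0),-1)
cv2.imwrite('pics/s6.png',I[330:590,1500:1760].repeat(2,0).repeat(2,1));mom(6)"
```

```text
t 31.5 p [0.4459 0.3961 0.2264] rpy [ 3.139 -0.     3.109] F [-0.53 -0.42 -4.27] M [ 0.111  0.023 -0.02 ] w 0.0394 g 55.0 q [ 0.61  0.46  1.65  0.    1.03 -0.92]
mean M [ 0.081  0.004 -0.006]
```

View pics/s6.png

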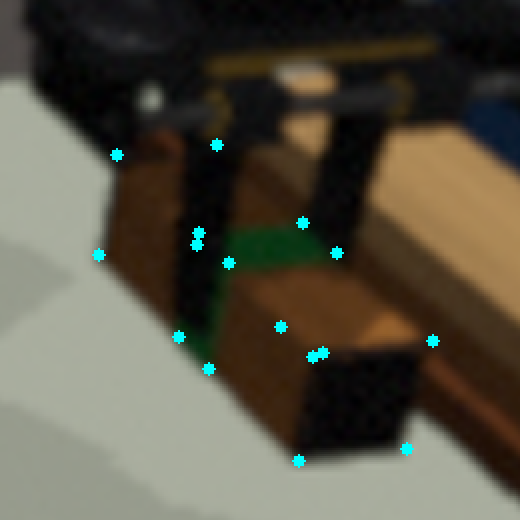

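step_arm:
  plan:
    - {"fingers":1,"delta_pos":[-0.0187,-0.0385,0],"rotation":[0,0,0]}
    - {"fingers":1,"delta_pos":[-0.0187,-0.0385,0],"rotation":[0,0,0]}
    - {"fingers":1,"delta_pos":[-0.0187,-0.0385,0],"rotation":[0,0,0]}
    - {"fingers":1,"delta_pos":[-0.0187,-0.0385,0],"rotation":[0,0,0]}
    - {"fingers":1,"delta_pos":[-0.0187,-0.0385,0],"rotation":[0,0,0]}
    - {"fingers":1,"delta_pos":[-0.0187,-0.0385,0],"rotation":[0,0,0]}
    - {"fingers":1,"delta_pos":[-0.0187,-0.0385,0],"rotation":[0,0,0]}
    - {"fingers":1,"delta_pos":[-0.0187,-0.0385,0],"rotation":[0,0,0]}
    - {"fingers":1,"delta_pos":[-0.0187,-0.0385,0],"rotation":[0,0,0]}
    - {"fingers":1,"delta_pos":[-0.0187,-0.0385,0],"rotation":[0,0,0]}
    - {"fingers":1,"delta_pos":[0,0,0],"rotation":[0,0,0]}
    - {"fingers":1,"delta_pos":[0,0,0],"rotation":[0,0,0]}

```text
t: 33.0
position: [0.6203, 0.0043, 0.2249]
eef_rot: [3.139, -0.001, 3.107]
force: [-0.3, 0.3, -4.2]
width: 0.0396
grip_force: 55.0
```

```bash
python3 -c "
from h import *
mom(10);s=st();print(to(b2w([0,.08,.14]),s))"
```

```text
mean M [0.104 0.014 0.008]
t 33.5 p [0.6203 0.0057 0.2254] rpy [3.139 0.    3.11 ] F [ 0.06  0.71 -3.97] M [0.123 0.003 0.001] w 0.0396 g 55.0 q [-0.1   0.5   1.59  0.    1.06 -1.64]
[ 0.0013 -0.0001  0.0381]
```

step_arm:
  plan:
    - {"fingers":1,"delta_pos":[0.012,0,0],"rotation":[0,5,0]}
    - {"fingers":1,"delta_pos":[0,0,0.02],"rotation":[0,5,0]}
    - {"fingers":1,"delta_pos":[0,0,0.02],"rotation":[0,5,0]}
    - {"fingers":1,"delta_pos":[0,0,0.01],"rotation":[0,0,0]}
    - {"fingers":1,"delta_pos":[0,0,0],"rotation":[0,0,0]}
    - {"fingers":1,"delta_pos":[0,0,0],"rotation":[0,0,0]}

```text
t: 34.1
position: [0.6007, 0.0061, 0.1767]
eef_rot: [3.139, -0.259, 3.11]
force: [-0.0, 0.7, -4.3]
width: 0.0396
grip_force: 55.0
```

```bash
python3 -c "
from h import *
s=st();mom(4);print(inbed(s),to(b2w([0,.08,.046]),s))
for l in legs(cam('top')):print(l[:5])"
```

```text
t 34.1 p [0.6007 0.0061 0.1767] rpy [ 3.139 -0.259  3.11 ] F [-0.05  0.7  -4.28] M [ 0.064 -0.407 -0.01 ] w 0.0396 g 55.0 q [-0.09  0.62  1.53 -0.01  1.25 -1.63]
mean M [ 0.075 -0.333  0.005]
[-0.0149  0.0798  0.1251] [-0.0147  0.      0.0792]
('g', np.float64(0.5789), np.float64(-0.1584), -0.022, [0.615, -0.1594])
('r', np.float64(0.6073), np.float64(0.3056), -0.157, [0.6093, 0.307])
('r', np.float64(0.6327), np.float64(0.1981), 0.177, [0.6367, 0.199])
```

step_arm:
  plan:
    - {"fingers":1,"delta_pos":[-0.0145,0,0.03],"rotation":[0,0,0]}
    - {"fingers":1,"delta_pos":[0,0,0.03],"rotation":[0,0,0]}
    - {"fingers":1,"delta_pos":[0,0,0.02],"rotation":[0,0,0]}
    - {"fingers":1,"delta_pos":[0,0,0],"rotation":[0,0,0]}
    - {"fingers":1,"delta_pos":[0,0,0],"rotation":[0,0,0]}
    - {"fingers":1,"delta_pos":[0,0,0],"rotation":[0,0,0]}

```text
t: 34.95
position: [0.5948, 0.0064, 0.0964]
eef_rot: [3.139, -0.259, 3.11]
force: [0.7, -0.1, -3.8]
width: 0.0395
grip_force: 55.0
```

```bash
python3 -c "
from h import *
s=st();print(inbed(s),to(b2w([.02,.08,.037]),s))"
```

```text
t 34.95 p [0.5948 0.0064 0.0964] rpy [ 3.139 -0.259  3.11 ] F [ 0.69 -0.14 -3.84] M [ 0.088 -0.354 -0.017] w 0.0395 g 55.0 q [-0.09  0.7   1.61 -0.01  1.09 -1.62]
[0.0002 0.0799 0.0461] [-0.0198  0.0001  0.0091]
```

step_arm:
  plan:
    - {"fingers":1,"delta_pos":[0,0,0.004],"rotation":[0,0,0]}
    - {"fingers":1,"delta_pos":[-0.004,0,0.003],"rotation":[0,0,0]}
    - {"fingers":1,"delta_pos":[-0.005,0,0.002],"rotation":[0,0,0]}
    - {"fingers":1,"delta_pos":[-0.005,0,0],"rotation":[0,0,0]}
    - {"fingers":1,"delta_pos":[-0.004,0,0],"rotation":[0,0,0]}
    - {"fingers":1,"delta_pos":[-0.002,0,0],"rotation":[0,0,0]}
    - {"fingers":1,"delta_pos":[-0.0015,0,0],"rotation":[0,0,0]}
    - {"fingers":1,"delta_pos":[0,0,0],"rotation":[0,0,0]}

```text
t: 35.75
position: [0.6118, 0.0059, 0.0833]
eef_rot: [3.139, -0.263, 3.11]
force: [-8.8, -0.3, 22.2]
width: 0.0397
grip_force: 55.0
```

```bash
python3 -c "
from h import *
s=st();print(inbed(s),BR.T@s['force'])"
```

```text
t 35.75 p [0.6118 0.0059 0.0833] rpy [ 3.139 -0.263  3.11 ] F [-8.8  -0.3  22.25] M [-0.116  2.382  0.015] w 0.0397 g 55.0 q [-0.09  0.74  1.56 -0.02  1.1  -1.62]
[0.02   0.0799 0.0378] [-14.24409182  -0.59565976  19.21723163]
```

step_arm:
  plan:
    - {"fingers":1,"delta_pos":[-0.002,0,-0.001],"rotation":[0,0,0]}
    - {"fingers":1,"delta_pos":[-0.0015,0,0],"rotation":[0,0,0]}
    - {"fingers":1,"delta_pos":[0,0,0],"rotation":[0,0,0]}

```text
t: 36.05
position: [0.6125, 0.006, 0.0829]
eef_rot: [3.139, -0.271, 3.11]
force: [-23.7, 0.1, 24.4]
width: 0.0396
grip_force: 55.0
```

```bash
python3 -c "
from h import *
s=st();print(inbed(s),BR.T@s['force'])"
```

```text
t 36.05 p [0.6125 0.006  0.0829] rpy [ 3.139 -0.271  3.11 ] F [-23.73   0.05  24.36] M [-0.035  4.295 -0.317] w 0.0396 g 55.0 q [-0.09  0.75  1.56 -0.01  1.11 -1.62]
[0.0208 0.08   0.0376] [-29.21195695  -0.75637346  17.38872308]
```

step_arm:
  plan:
    - {"fingers":0.3,"delta_pos":[0,0,0],"rotation":[0,0,0]}
    - {"fingers":0.3,"delta_pos":[0,0,0],"rotation":[0,0,0]}
    - {"fingers":0.3,"delta_pos":[0,0,0],"rotation":[0,0,0]}
    - {"fingers":0.3,"delta_pos":[0,0,-0.03],"rotation":[0,0,0]}
    - {"fingers":0.3,"delta_pos":[0,0,-0.05],"rotation":[0,0,0]}
    - {"fingers":0.3,"delta_pos":[0,0,-0.05],"rotation":[0,0,0]}
    - {"fingers":0.3,"delta_pos":[0,0,0],"rotation":[0,-5,0]}
    - {"fingers":0.3,"delta_pos":[0,0,0],"rotation":[0,-5,0]}
    - {"fingers":0.3,"delta_pos":[0,0,0],"rotation":[0,-5,0]}
    - {"fingers":0.3,"delta_pos":[0,0,0],"rotation":[0,0,8.4]}
    - {"fingers":0.3,"delta_pos":[0,0,0],"rotation":[0,0,8.4]}
    - {"fingers":0.3,"delta_pos":[0,0,0],"rotation":[0,0,8.4]}

```text
t: 37.25
position: [0.6497, 0.0043, 0.2065]
eef_rot: [3.139, -0.001, 2.663]
force: [0.2, 0.4, 0.2]
width: 0.0669
grip_force: 0.0
```

step_arm:
  plan:
    - {"fingers":0.3,"delta_pos":[0,0,0],"rotation":[0,0,8.4]}
    - {"fingers":0.3,"delta_pos":[0,0,0],"rotation":[0,0,8.4]}
    - {"fingers":0.3,"delta_pos":[0,0,0],"rotation":[0,0,8.4]}
    - {"fingers":0.3,"delta_pos":[0,0,0],"rotation":[0,0,8.4]}
    - {"fingers":0.3,"delta_pos":[0,0,0],"rotation":[0,0,8.4]}
    - {"fingers":0.3,"delta_pos":[0,0,0],"rotation":[0,0,8.4]}
    - {"fingers":0.3,"delta_pos":[0,0,0],"rotation":[0,0,8.4]}
    - {"fingers":0.3,"delta_pos":[0,0,0],"rotation":[0,0,8.4]}
    - {"fingers":0.3,"delta_pos":[0,0,0],"rotation":[0,0,8.4]}
    - {"fingers":0.3,"delta_pos":[0,0,0],"rotation":[0,0,8.4]}
    - {"fingers":0.3,"delta_pos":[0,0,0],"rotation":[0,0,8.4]}
    - {"fingers":0.3,"delta_pos":[0,0,0],"rotation":[0,0,8.4]}

```text
t: 38.45
position: [0.6498, 0.0043, 0.2063]
eef_rot: [-3.14, -0.003, 0.904]
force: [0.6, 0.2, 0.4]
width: 0.0665
grip_force: 0.0
```

step_arm:
  plan:
    - {"fingers":0.3,"delta_pos":[0,0,0],"rotation":[0,0,8.4]}
    - {"fingers":0.3,"delta_pos":[0,0,0],"rotation":[0,0,8.4]}
    - {"fingers":0.3,"delta_pos":[0,0,0],"rotation":[0,0,8.4]}
    - {"fingers":0.3,"delta_pos":[0,0,0],"rotation":[0,0,8.4]}
    - {"fingers":0.3,"delta_pos":[0,0,0],"rotation":[0,0,8.4]}
    - {"fingers":0.3,"delta_pos":[0,0,0],"rotation":[0,0,0]}
    - {"fingers":0.3,"delta_pos":[0,0,0],"rotation":[0,0,0]}

```text
t: 39.15
position: [0.6497, 0.0044, 0.2063]
eef_rot: [-3.139, -0.001, 0.181]
force: [-0.7, -0.2, -0.0]
width: 0.0665
grip_force: 0.0
```

```bash
python3 -c "
from h import *
s=st();mom(3);d=cam('top');lane(d,.03)
for l in legs(d):print(l[:5],to([l[1],l[2],.2],s))"
```

```text
t 39.15 p [0.6497 0.0044 0.2063] rpy [-3.139e+00 -1.000e-03  1.810e-01] F [-0.69 -0.19 -0.03] M [-0.035 -0.021 -0.01 ] w 0.0665 g 0.0 q [-0.1   0.56  1.53  0.    1.05  1.29]
mean M [ 0.013  0.02  -0.017]
lane leg [ 0.023 -0.08   0.03 ]
lane leg [ 0.024 -0.006  0.03 ]
('g', np.float64(0.5789), np.float64(-0.1583), -0.022, [0.615, -0.1594]) [-0.099   0.1472  0.0058]
('g', np.float64(0.3646), np.float64(0.1589), 0.035, [0.618, -0.0829]) [-0.2525 -0.2034  0.0067]
('r', np.float64(0.6073), np.float64(0.3056), -0.155, [0.6093, 0.307]) [ 0.0126 -0.3039  0.0072]
('r', np.float64(0.6327), np.float64(0.1981), 0.177, [0.6365, 0.1988]) [ 0.0182 -0.1936  0.0069]
```

Now the red leg at (0.633, 0.198).

step_arm:
  plan:
    - {"fingers":0.3,"delta_pos":[0.0045,-0.0485,0],"rotation":[0,0,0]}
    - {"fingers":0.3,"delta_pos":[0.0045,-0.0485,0],"rotation":[0,0,0]}
    - {"fingers":0.3,"delta_pos":[0.0045,-0.0485,0],"rotation":[0,0,0]}
    - {"fingers":0.3,"delta_pos":[0.0045,-0.0485,0],"rotation":[0,0,0]}
    - {"fingers":0.3,"delta_pos":[0,0,0.03],"rotation":[0,0,0]}
    - {"fingers":0.3,"delta_pos":[0,0,0],"rotation":[0,0,0]}
    - {"fingers":0.3,"delta_pos":[0,0,0],"rotation":[0,0,0]}

```text
t: 40.05
position: [0.6331, 0.1981, 0.1769]
eef_rot: [-3.139, 0.001, 0.177]
force: [0.7, 0.1, 0.3]
width: 0.0666
grip_force: 0.0
```

```bash
python3 -c "
from h import *
s=st();print(to([.6327,.1982,.036],s));lane(cam('top'),.03)"
```

```text
t 40.05 p [0.6331 0.1981 0.1769] rpy [-3.139e+00  1.000e-03  1.770e-01] F [0.67 0.06 0.33] M [-0.002 -0.002  0.018] w 0.0666 g 0.0 q [0.2  0.61 1.52 0.   1.01 1.59]
[-0.0003  0.0002  0.1409]
lane leg [ 0.023 -0.08   0.03 ]
lane leg [0.023 0.001 0.03 ]
lane leg [0.024 0.081 0.03 ]
```

step_arm:
  plan:
    - {"fingers":0.3,"delta_pos":[0,0,0.05],"rotation":[0,0,0]}
    - {"fingers":0.3,"delta_pos":[0,0,0.05],"rotation":[0,0,0]}
    - {"fingers":0.3,"delta_pos":[0,0,0.041],"rotation":[0,0,0]}
    - {"fingers":0.3,"delta_pos":[0,0,0],"rotation":[0,0,0]}
    - {"fingers":1,"delta_pos":[0,0,0],"rotation":[0,0,0]}
    - {"fingers":1,"delta_pos":[0,0,0],"rotation":[0,0,0]}
    - {"fingers":1,"delta_pos":[0,0,0],"rotation":[0,0,0]}
    - {"fingers":1,"delta_pos":[0,0,0],"rotation":[0,0,0]}
    - {"fingers":1,"delta_pos":[0,0,-0.02],"rotation":[0,0,0]}
    - {"fingers":1,"delta_pos":[0,0,-0.05],"rotation":[0,0,0]}
    - {"fingers":1,"delta_pos":[0,0,-0.05],"rotation":[0,0,0]}
    - {"fingers":1,"delta_pos":[0,0,-0.05],"rotation":[0,0,0]}
  grip_force: 55

```text
t: 41.3
position: [0.6324, 0.1984, 0.2079]
eef_rot: [-3.139, 0.0, 0.177]
force: [1.1, -0.2, -5.3]
width: 0.0394
grip_force: 54.9
```

```bash
cat >> h.py <<'E'
XO=np.array([.487,-.428,0]);XY=.097
def x2w(p): return XO+Ro.from_euler("z",XY).as_matrix()@np.array(p,float)
E
python3 -c "
from h import *
s=st();d=cam('top')
for y in(-.04,.04):print(x2w([0,y,.2]),to(x2w([0,y,.2]),s))
bx=[k for k in blobs(mask(d,(0,150,60),(6,255,255))|mask(d,(174,150,60),(180,255,255)),900)]
for k in bx:
    h=cv2.approxPolyDP(cv2.convexHull(k),6,True)[:,0];print([cast(d,c,.05)[:2].round(3).tolist() for c in h])"
```

```text
t 41.3 p [0.6324 0.1984 0.2079] rpy [-3.139  0.     0.177] F [ 1.12 -0.16 -5.31] M [ 0.044  0.108 -0.031] w 0.0394 g 54.9 q [0.2  0.57 1.49 0.   1.07 1.6 ]
[ 0.49087392 -0.46781197  0.2       ] [-0.2567  0.6309  0.0062]
[ 0.48312608 -0.38818803  0.2       ] [-0.2503  0.5511  0.0064]
[[0.598, -0.502], [0.395, -0.526], [0.377, -0.352], [0.579, -0.328]]
```

step_arm:
  plan:
    - {"fingers":1,"delta_pos":[-0.018,0.045,0],"rotation":[0,0,0]}
    - {"fingers":1,"delta_pos":[-0.018,0.045,0],"rotation":[0,0,0]}
    - {"fingers":1,"delta_pos":[-0.018,0.045,0],"rotation":[0,0,0]}
    - {"fingers":1,"delta_pos":[-0.018,0.045,0],"rotation":[0,0,0]}
    - {"fingers":1,"delta_pos":[-0.018,0.045,0],"rotation":[0,0,0]}
    - {"fingers":1,"delta_pos":[-0.018,0.045,0],"rotation":[0,0,0]}
    - {"fingers":1,"delta_pos":[-0.018,0.045,0],"rotation":[0,0,0]}
    - {"fingers":1,"delta_pos":[-0.018,0.045,0],"rotation":[0,0,0]}
    - {"fingers":1,"delta_pos":[-0.018,0.045,0],"rotation":[0,0,0]}
    - {"fingers":1,"delta_pos":[-0.018,0.045,0],"rotation":[0,0,0]}
    - {"fingers":1,"delta_pos":[-0.018,0.045,0],"rotation":[0,0,0]}
    - {"fingers":1,"delta_pos":[-0.018,0.045,0],"rotation":[0,0,0]}

```text
t: 42.55
position: [0.5146, -0.3727, 0.2043]
eef_rot: [-3.139, -0.0, 0.177]
force: [1.1, 0.3, -4.3]
width: 0.0399
grip_force: 54.9
```

step_arm:
  plan:
    - {"fingers":1,"delta_pos":[-0.0203,0.0454,0],"rotation":[0,0,0]}
    - {"fingers":1,"delta_pos":[-0.0203,0.0454,0],"rotation":[0,0,0]}
    - {"fingers":1,"delta_pos":[0,0,0],"rotation":[0,0,4]}
    - {"fingers":1,"delta_pos":[0,0,0],"rotation":[0,0,0]}
    - {"fingers":1,"delta_pos":[0,0,0],"rotation":[0,0,0]}

```text
t: 43.05
position: [0.4916, -0.4668, 0.2038]
eef_rot: [-3.138, -0.0, 0.109]
force: [0.9, -0.3, -5.0]
width: 0.0396
grip_force: 54.9
```

```bash
sed -i 's/XY=.097/XY=.11/' h.py; python3 -c "
from h import *
s=st();print(to(x2w([0,-.04,.046]),s))"
```

```text
t 43.05 p [ 0.4916 -0.4668  0.2038] rpy [-3.138 -0.     0.109] F [ 0.94 -0.26 -5.03] M [0.043 0.18  0.049] w 0.0396 g 54.9 q [-0.86  0.6   1.45  0.    1.09  0.6 ]
[-0.0003  0.0015  0.1578]
```

step_arm:
  plan:
    - {"fingers":1,"delta_pos":[0,0.001,0.05],"rotation":[0,0,0]}
    - {"fingers":1,"delta_pos":[0,0,0.05],"rotation":[0,0,0]}
    - {"fingers":1,"delta_pos":[0,0,0.04],"rotation":[0,0,0]}
    - {"fingers":1,"delta_pos":[0,0,0.015],"rotation":[0,0,0]}
    - {"fingers":1,"delta_pos":[0,0,0.005],"rotation":[0,0,0]}
    - {"fingers":1,"delta_pos":[0,0,0],"rotation":[0,0,0]}
    - {"fingers":0.47,"delta_pos":[0,0,0],"rotation":[0,0,0]}
    - {"fingers":0.47,"delta_pos":[0,0,0],"rotation":[0,0,0]}
    - {"fingers":0.47,"delta_pos":[0,0,0],"rotation":[0,0,0]}
    - {"fingers":0.47,"delta_pos":[0,0,-0.05],"rotation":[0,0,0]}
    - {"fingers":0.47,"delta_pos":[0,0,-0.05],"rotation":[0,0,0]}
    - {"fingers":0.47,"delta_pos":[0,0,-0.05],"rotation":[0,0,0]}

```text
t: 44.25
position: [0.4916, -0.4685, 0.1962]
eef_rot: [-3.139, -0.001, 0.107]
force: [0.0, -0.4, -0.1]
width: 0.0505
grip_force: 0.0
```

```bash
python3 -c "
from h import *
s=st();d=cam('top');lane(d,.03)
for l in legs(d):print(l[:5],to([l[1],l[2],.2],s))"
```

```text
t 44.25 p [ 0.4916 -0.4685  0.1962] rpy [-3.139e+00 -1.000e-03  1.070e-01] F [ 0.   -0.39 -0.05] M [-0.02  -0.005  0.01 ] w 0.0505 g 0.0 q [-0.86  0.61  1.46  0.    1.07  0.6 ]
lane leg [ 0.023 -0.08   0.03 ]
lane leg [0.023 0.001 0.03 ]
lane leg [0.024 0.081 0.03 ]
('g', np.float64(0.5741), np.float64(-0.1166), -0.018, [0.615, -0.1594]) [ 0.1197 -0.3411 -0.0028]
('g', np.float64(0.5741), np.float64(-0.1166), -0.018, [0.618, -0.0755]) [ 0.1197 -0.3411 -0.0028]
('g', np.float64(0.5855), np.float64(0.0088), -0.037, [0.6216, 0.0068]) [ 0.1445 -0.4645 -0.0025]
('r', np.float64(0.6073), np.float64(0.3056), -0.155, [0.6092, 0.3071]) [ 0.1979 -0.7573 -0.0017]
```

step_arm:
  plan:
    - {"fingers":0.3,"delta_pos":[0.012,-0.045,-0.005],"rotation":[0,0,0]}
    - {"fingers":0.3,"delta_pos":[0.012,-0.045,-0.005],"rotation":[0,0,0]}
    - {"fingers":0.3,"delta_pos":[0.012,-0.045,0],"rotation":[0,0,0]}
    - {"fingers":0.3,"delta_pos":[0.012,-0.045,0],"rotation":[0,0,0]}
    - {"fingers":0.3,"delta_pos":[0.012,-0.045,0],"rotation":[0,0,0]}
    - {"fingers":0.3,"delta_pos":[0.012,-0.045,0],"rotation":[0,0,0]}
    - {"fingers":0.3,"delta_pos":[0.012,-0.045,0],"rotation":[0,0,0]}
    - {"fingers":0.3,"delta_pos":[0.012,-0.045,0],"rotation":[0,0,0]}
    - {"fingers":0.3,"delta_pos":[0.012,-0.045,0],"rotation":[0,0,0]}
    - {"fingers":0.3,"delta_pos":[0.012,-0.045,0],"rotation":[0,0,0]}
    - {"fingers":0.3,"delta_pos":[0.012,-0.045,0],"rotation":[0,0,0]}
    - {"fingers":0.3,"delta_pos":[0.012,-0.045,0],"rotation":[0,0,0]}

```text
t: 45.5
position: [0.5773, 0.0856, 0.2061]
eef_rot: [-3.139, -0.002, 0.107]
force: [0.7, -0.2, 0.3]
width: 0.0663
grip_force: 0.0
```

step_arm:
  plan:
    - {"fingers":0.3,"delta_pos":[0.011,-0.0435,0],"rotation":[0,0,0]}
    - {"fingers":0.3,"delta_pos":[0.011,-0.0435,0],"rotation":[0,0,0]}
    - {"fingers":0.3,"delta_pos":[0.011,-0.0435,0],"rotation":[0,0,0]}
    - {"fingers":0.3,"delta_pos":[0.011,-0.0435,0],"rotation":[0,0,0]}
    - {"fingers":0.3,"delta_pos":[0.011,-0.0435,0],"rotation":[0,0,0]}
    - {"fingers":0.3,"delta_pos":[0,0,0],"rotation":[0,0,7.5]}
    - {"fingers":0.3,"delta_pos":[0,0,0.02],"rotation":[0,0,7.5]}
    - {"fingers":0.3,"delta_pos":[0,0,0],"rotation":[0,0,0]}
    - {"fingers":0.3,"delta_pos":[0,0,0],"rotation":[0,0,0]}

```text
t: 46.4
position: [0.6086, 0.3057, 0.1865]
eef_rot: [-3.139, 0.0, -0.151]
force: [0.2, 0.1, 0.6]
width: 0.0665
grip_force: 0.0
```

```bash
python3 -c "
from h import *
s=st();print(to([.6073,.3056,.036],s))
for l in legs(cam('scene')):print(l[:5])"
```

```text
t 46.4 p [0.6086 0.3057 0.1865] rpy [-3.139  0.    -0.151] F [0.17 0.13 0.63] M [0.115 0.035 0.03 ] w 0.0665 g 0.0 q [0.37 0.62 1.47 0.   1.05 2.09]
[-0.0011  0.0007  0.1505]
('g', np.float64(0.5309), np.float64(-0.15), -0.065, [0.5286, -0.1482])
('g', np.float64(0.5742), np.float64(-0.0703), -0.149, [0.5319, -0.0612])
('g', np.float64(0.5365), np.float64(0.0209), -0.115, [0.5356, 0.0255])
```

step_arm:
  plan:
    - {"fingers":0.3,"delta_pos":[-0.001,0,0.05],"rotation":[0,0,0]}
    - {"fingers":0.3,"delta_pos":[0,0,0.05],"rotation":[0,0,0]}
    - {"fingers":0.3,"delta_pos":[0,0,0.05],"rotation":[0,0,0]}
    - {"fingers":0.3,"delta_pos":[0,0,0],"rotation":[0,0,0]}
    - {"fingers":1,"delta_pos":[0,0,0],"rotation":[0,0,0]}
    - {"fingers":1,"delta_pos":[0,0,0],"rotation":[0,0,0]}
    - {"fingers":1,"delta_pos":[0,0,0],"rotation":[0,0,0]}
    - {"fingers":1,"delta_pos":[0,0,0],"rotation":[0,0,0]}
    - {"fingers":1,"delta_pos":[0,0,-0.02],"rotation":[0,0,0]}
    - {"fingers":1,"delta_pos":[0,0,-0.05],"rotation":[0,0,0]}
    - {"fingers":1,"delta_pos":[0,0,-0.05],"rotation":[0,0,0]}
    - {"fingers":1,"delta_pos":[0,0,-0.05],"rotation":[0,0,0]}
  grip_force: 55

```text
t: 47.65
position: [0.6069, 0.3058, 0.2085]
eef_rot: [-3.139, 0.001, -0.154]
force: [1.0, -0.1, -4.2]
width: 0.0396
grip_force: 54.9
```

```bash
python3 -c "
from h import *
s=st();print(to(x2w([0,.035,.2]),s))"
```

```text
t 47.65 p [0.6069 0.3058 0.2085] rpy [-3.139e+00  1.000e-03 -1.540e-01] F [ 1.03 -0.1  -4.22] M [0.113 0.024 0.031] w 0.0396 g 54.9 q [0.37 0.6  1.45 0.   1.1  2.09]
[-0.0148  0.7098  0.0066]
```

step_arm:
  plan:
    - {"fingers":1,"delta_pos":[-0.001,0.0445,0],"rotation":[0,0,0]}
    - {"fingers":1,"delta_pos":[-0.001,0.0445,0],"rotation":[0,0,0]}
    - {"fingers":1,"delta_pos":[-0.001,0.0445,0],"rotation":[0,0,0]}
    - {"fingers":1,"delta_pos":[-0.001,0.0445,0],"rotation":[0,0,0]}
    - {"fingers":1,"delta_pos":[-0.001,0.0445,0],"rotation":[0,0,0]}
    - {"fingers":1,"delta_pos":[-0.001,0.0445,0],"rotation":[0,0,0]}
    - {"fingers":1,"delta_pos":[-0.001,0.0445,0],"rotation":[0,0,0]}
    - {"fingers":1,"delta_pos":[-0.001,0.0445,0],"rotation":[0,0,0]}
    - {"fingers":1,"delta_pos":[-0.001,0.0445,0],"rotation":[0,0,0]}
    - {"fingers":1,"delta_pos":[-0.001,0.0445,0],"rotation":[0,0,0]}
    - {"fingers":1,"delta_pos":[-0.001,0.0445,0],"rotation":[0,0,0]}
    - {"fingers":1,"delta_pos":[-0.001,0.0445,0],"rotation":[0,0,0]}

```text
t: 48.85
position: [0.5126, -0.2214, 0.2053]
eef_rot: [-3.139, 0.0, -0.154]
force: [1.8, 0.7, -3.1]
width: 0.0401
grip_force: 54.9
```

step_arm:
  plan:
    - {"fingers":1,"delta_pos":[-0.001,0.0445,0],"rotation":[0,0,0]}
    - {"fingers":1,"delta_pos":[-0.001,0.0445,0],"rotation":[0,0,0]}
    - {"fingers":1,"delta_pos":[-0.001,0.0445,0],"rotation":[0,0,0]}
    - {"fingers":1,"delta_pos":[0,0.0445,0],"rotation":[0,0,0]}
    - {"fingers":1,"delta_pos":[0,0,0],"rotation":[0,0,-7.55]}
    - {"fingers":1,"delta_pos":[0,0,0],"rotation":[0,0,-7.55]}
    - {"fingers":1,"delta_pos":[0,0,0],"rotation":[0,0,0]}
    - {"fingers":1,"delta_pos":[0,0,0],"rotation":[0,0,0]}

```text
t: 49.65
position: [0.483, -0.395, 0.2045]
eef_rot: [-3.139, -0.0, 0.105]
force: [-0.1, 0.2, -4.1]
width: 0.0399
grip_force: 54.9
```

```bash
python3 -c "
from h import *
s=st();print(to(x2w([0,.035,.046]),s))
d=cam('top')
print([(cast(d,ctr(b),.03).round(3)) for b in blobs(mask(d,(5,100,30),(20,255,255)),60)])"
```

```text
t 49.65 p [ 0.483  -0.395   0.2045] rpy [-3.139 -0.     0.105] F [-0.12  0.25 -4.08] M [0.001 0.194 0.018] w 0.0399 g 54.9 q [-0.79  0.53  1.6   0.    1.02  0.67]
[ 0.0003 -0.0013  0.1585]
[array([ 0.142, -0.654,  0.03 ]), array([ 0.361, -0.8  ,  0.03 ]), array([ 0.557, -0.43 ,  0.03 ]), array([ 0.567, -0.155,  0.03 ]), array([ 0.567, -0.072,  0.03 ]), array([ 0.653, -0.153,  0.03 ]), array([ 0.656, -0.076,  0.03 ]), array([0.615, 0.008, 0.03 ]), array([0.383, 0.713, 0.03 ]), array([ 0.805, -0.122,  0.03 ]), array([0.819, 0.048, 0.03 ])]
```

step_arm:
  plan:
    - {"fingers":1,"delta_pos":[0,-0.001,0.05],"rotation":[0,0,0]}
    - {"fingers":1,"delta_pos":[0,0,0.05],"rotation":[0,0,0]}
    - {"fingers":1,"delta_pos":[0,0,0.04],"rotation":[0,0,0]}
    - {"fingers":1,"delta_pos":[0,0,0.015],"rotation":[0,0,0]}
    - {"fingers":1,"delta_pos":[0,0,0.005],"rotation":[0,0,0]}
    - {"fingers":1,"delta_pos":[0,0,0],"rotation":[0,0,0]}
    - {"fingers":0.47,"delta_pos":[0,0,0],"rotation":[0,0,0]}
    - {"fingers":0.47,"delta_pos":[0,0,0],"rotation":[0,0,0]}
    - {"fingers":0.47,"delta_pos":[0,0,0],"rotation":[0,0,0]}
    - {"fingers":0.47,"delta_pos":[0,0,-0.05],"rotation":[0,0,0]}
    - {"fingers":0.47,"delta_pos":[0,0,-0.05],"rotation":[0,0,0]}
    - {"fingers":0.47,"delta_pos":[0,0,-0.05],"rotation":[0,0,0]}

```text
t: 50.9
position: [0.4828, -0.3941, 0.1963]
eef_rot: [-3.139, -0.001, 0.109]
force: [1.4, -0.4, -0.8]
width: 0.0505
grip_force: 0.0
```

step_arm:
  plan:
    - {"fingers":1,"delta_pos":[-0.03,0,-0.03],"rotation":[0,0,0]}
    - {"fingers":1,"delta_pos":[-0.03,-0.02,0],"rotation":[0,0,0]}
    - {"fingers":1,"delta_pos":[0,-0.03,0],"rotation":[0,0,0]}
    - {"fingers":1,"delta_pos":[0,-0.03,0],"rotation":[0,0,0]}
    - {"fingers":1,"delta_pos":[0,0,0],"rotation":[0,0,6]}
    - {"fingers":1,"delta_pos":[0,0,0],"rotation":[0,0,2]}

```text
t: 51.5
position: [0.4147, -0.3207, 0.2253]
eef_rot: [-3.14, -0.001, -0.034]
force: [0.9, -0.0, 0.2]
width: 0.008
grip_force: 0.0
```

```bash
python3 -c "
from h import *
s=st();d=cam('top');e=cam('scene');lane(d,.03)
f=lambda D:[(ctr(k).round(1),cv2.contourArea(k)) for k in blobs(mask(D,(24,170,90),(34,255,255)),8)]
a,b=f(d),f(e);print(a,b)
if a and b:
  P,er=tri(d,a[0][0],e,b[0][0]);print(P,er,BR.T@(P-BO))
I=d['image'][150:320,220:500,::-1];J=e['image'][130:300,60:340,::-1]
cv2.imwrite('pics/c2.png',cv2.resize(np.vstack([I,J]),None,fx=1.75,fy=1.75,interpolation=cv2.INTER_CUBIC))"
```

```text
t 51.5 p [ 0.4147 -0.3207  0.2253] rpy [-3.14e+00 -1.00e-03 -3.40e-02] F [ 0.91 -0.02  0.21] M [ 0.068 -0.021 -0.015] w 0.008 g 0.0 q [-0.79  0.37  1.82  0.    0.96  0.82]
lane leg [ 0.023 -0.08   0.03 ]
lane leg [0.023 0.001 0.03 ]
lane leg [0.024 0.081 0.03 ]
[(array([362. , 244.6]), 42.0)] [(array([184.6, 197.3]), 50.0)]
[ 0.51616419 -0.23972243  0.10128653] 0.002187353860885158 [-0.06890696 -0.16879607  0.0325616 ]
```

View pics/c2.png

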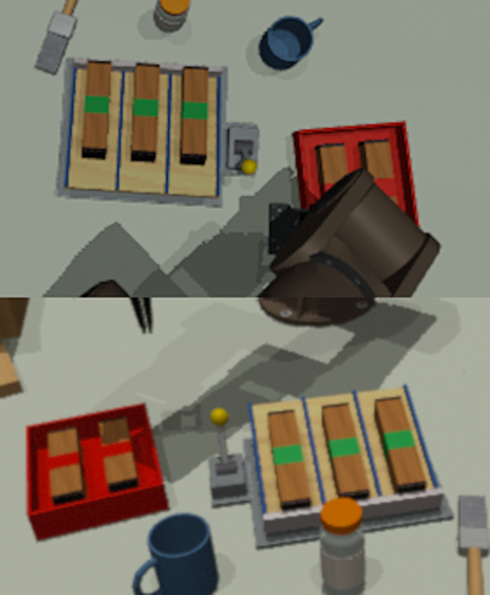

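```bash
python3 -c "
from h import *
s=st();print(to([.475,-.239,.108],s))"
```

```text
t 51.6 p [ 0.4147 -0.3212  0.225 ] rpy [-3.139e+00 -1.000e-03 -3.100e-02] F [ 0.17 -0.37 -0.88] M [ 0.009  0.082 -0.026] w 0.0018 g 0.0 q [-0.79  0.37  1.82  0.    0.96  0.81]
[ 0.0576 -0.0838  0.1172]
```

step_arm:
  plan:
    - {"fingers":1,"delta_pos":[0.029,-0.042,0],"rotation":[0,0,0]}
    - {"fingers":1,"delta_pos":[0.029,-0.042,0],"rotation":[0,0,0]}
    - {"fingers":1,"delta_pos":[0,0,0.04],"rotation":[0,0,0]}
    - {"fingers":1,"delta_pos":[0,0,0.04],"rotation":[0,0,0]}
    - {"fingers":1,"delta_pos":[0,0,0.037],"rotation":[0,0,0]}
    - {"fingers":1,"delta_pos":[0,0,0],"rotation":[0,0,0]}
    - {"fingers":1,"delta_pos":[0.02,0,0],"rotation":[0,0,0]}
    - {"fingers":1,"delta_pos":[0.02,0,0],"rotation":[0,0,0]}
    - {"fingers":1,"delta_pos":[0.02,0,0],"rotation":[0,0,0]}
    - {"fingers":1,"delta_pos":[0,0,0],"rotation":[0,0,0]}

```text
t: 52.6
position: [0.536, -0.2429, 0.1096]
eef_rot: [-3.14, -0.003, -0.03]
force: [-0.6, 0.2, -0.3]
width: 0.0006
grip_force: 0.0
```

```bash
cat >> h.py <<'E'
def knob():
    d,e=cam("top"),cam("scene");f=lambda D:[ctr(k) for k in blobs(mask(D,(24,170,90),(34,255,255)),8)]
    a,b=f(d),f(e)
    if a and b: print("knob",*tri(d,a[0],e,b[0]))
    elif b: print("knob scene only, at y=-.24",cast(e,b[0],n=(0,1,0),p=np.array([0,-.24,0])))
    else: print(a,b)
E
python3 -c "
from h import *
s=st();knob()"
```

```text
t 52.6 p [ 0.536  -0.2429  0.1096] rpy [-3.14e+00 -3.00e-03 -3.00e-02] F [-0.59  0.23 -0.27] M [ 0.065  0.042 -0.014] w 0.0006 g 0.0 q [-0.54  0.6   1.78  0.    0.77  1.06]
knob scene only, at y=-.24 [ 1.15044019 -0.24        0.55103494]
```

step_arm:
  plan:
    - {"fingers":1,"delta_pos":[0.015,0,0],"rotation":[0,0,0]}
    - {"fingers":1,"delta_pos":[0.015,0,0],"rotation":[0,0,0]}
    - {"fingers":1,"delta_pos":[0.005,0,0],"rotation":[0,0,0]}
    - {"fingers":1,"delta_pos":[0,0,0],"rotation":[0,0,0]}

```text
t: 53.1
position: [0.5675, -0.2434, 0.1082]
eef_rot: [-3.138, 0.002, -0.03]
force: [-5.2, -0.5, 3.7]
width: 0.0003
grip_force: 3.4
```

```bash
python3 -c "
from h import *
s=st()
e=cam('scene');print([ctr(k) for k in blobs(mask(e,(24,170,90),(34,255,255)),8)])
for a in(.1,.85,.95,1.):print(a,proj(e,BO*[0,0,0]+np.array([.547+.08*np.sin(a-.5),-.241,.027+.08*np.cos(a-.5)])))"
```

```text
t 53.1 p [ 0.5675 -0.2434  0.1082] rpy [-3.138e+00  2.000e-03 -3.000e-02] F [-5.2  -0.55  3.73] M [-0.054  0.906  0.046] w 0.0003 g 3.4 q [-0.51  0.63  1.7   0.    0.81  1.09]
[array([186.63157895, 216.31929825])]
0.1 [184.55027292 197.50896483]
0.85 [186.62090622 210.9863004 ]
0.95 [187.06184894 213.82787065]
1.0 [187.29240495 215.31190626]
```

step_arm:
  plan:
    - {"fingers":1,"delta_pos":[0.003,0,0],"rotation":[0,0,0]}
    - {"fingers":1,"delta_pos":[0,0,0],"rotation":[0,0,0]}
    - {"fingers":1,"delta_pos":[-0.04,0,0],"rotation":[0,0,0]}
    - {"fingers":1,"delta_pos":[-0.04,0,0],"rotation":[0,0,0]}
    - {"fingers":1,"delta_pos":[0,0,-0.05],"rotation":[0,0,0]}
    - {"fingers":1,"delta_pos":[0,0,-0.05],"rotation":[0,0,0]}
    - {"fingers":1,"delta_pos":[-0.03,0,-0.03],"rotation":[0,0,0]}
    - {"fingers":1,"delta_pos":[0,0,0],"rotation":[0,0,0]}
    - {"fingers":1,"delta_pos":[0,0,0],"rotation":[0,0,0]}

```text
t: 54.05
position: [0.4612, -0.2405, 0.2383]
eef_rot: [-3.14, -0.001, -0.031]
force: [-0.1, 0.1, -0.5]
width: 0.0004
grip_force: 0.0
```

```bash
python3 -c "
from h import *
s=st();knob();lane(cam('top'),.03)
e=cam('scene');print([ctr(k) for k in blobs(mask(e,(24,170,90),(34,255,255)),8)])
cv2.imwrite('pics/c3.png',cv2.resize(e['image'][130:300,60:340,::-1],None,fx=2.5,fy=2.5))"
```

```text
t 54.05 p [ 0.4612 -0.2405  0.2383] rpy [-3.14e+00 -1.00e-03 -3.10e-02] F [-0.13  0.08 -0.49] M [0.026 0.03  0.057] w 0.0004 g 0.0 q [-0.61  0.34  1.82  0.    0.98  0.99]
knob [ 0.59113819 -0.24251333  0.1006306 ] 0.0016058669369853054
lane leg [ 0.023 -0.08   0.03 ]
lane leg [0.023 0.001 0.03 ]
lane leg [0.024 0.08  0.03 ]
[array([186.45535714, 215.83035714])]
```

View pics/c3.png

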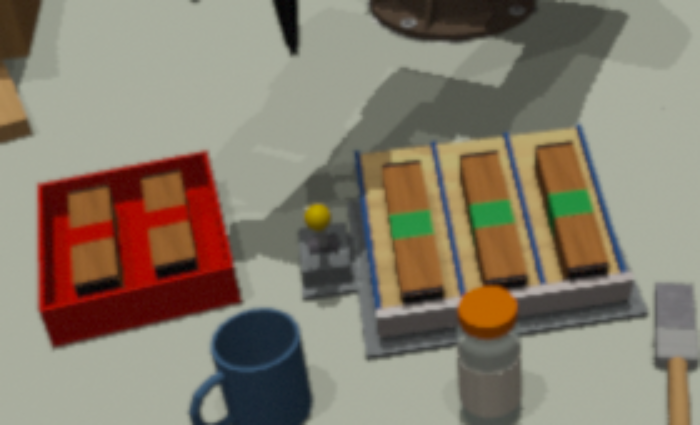

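```bash
python3 -c "
from station import close_job
print(close_job())"
```

```text
the job is handed in; nothing more can be done
None
```

I handed the job in: the three green legs are against the lip, one per lane and heavy end down by feel (the left-lane leg's reading did not hold up after I turned it round), both red legs are flat in the reject box, the feed lever is fully over, and the glue, mug and brush were not touched; no verdict came back.

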